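# Set out the doming set in its fitted beds

## Task

Set out the doming set for work: lay the steel bench block down flat inside the rim of its black rubber pad, then stand the brass doming cube gently in the middle of the steel block, the same side up as now. Lay each of the three punches (short steel, long steel, wooden) down in the walnut rest whose light blue outline matches it, on the floor of the rest and along it, either way round; let go of everything and do not disturb the two pots with screw lids.

Things in the scene. Friction and masses are not known exactly. Their poses are not given: they have to be found in the camera images.
- steel_block: steel bench block, a plain dark grey square plate 69 x 69 x 15 mm, 0.4 to 0.7 kg. Origin: centre of its underside; x and y square to its sides, z up. (Round the work: behind the rests, from x = 0.61 on and left of y = 0.07, a tool organiser with tools up to 0.25 high; at x 0.25 to 0.40, y -0.21 to -0.11 a vice 0.09 high: carry round them)
- brass_cube: brass doming cube, 48 x 48 x 48 mm, yellow, with round dishes in its faces, 0.55 to 0.8 kg. Origin: centre of its underside; x and y square to its sides, z up. Its present upper face stays up
- short_punch: short steel punch lying on its side: a dark grey round bar 36 mm long, 13 mm thick, about 40 g. Origin: in the middle of its axis; y runs along the bar (x and z turn as it rolls)
- long_punch: long steel doming punch lying on its side: light grey, 69 mm long, its ball head 18 mm thick, centred 23 mm from the origin towards -y, tapering to 11 mm at the far end, about 95 g. Origin: middle of its length, on its axis, 14 to 15 mm thick there; y runs along it (x and z turn as it rolls)
- wood_punch: wooden doming punch lying on its side: pale wood, 85 mm long, a round head 20 mm thick over the last 25 mm towards -y, the shank 11 to 12 mm thick, about 55 g. Origin: middle of its length, on the shank, about 7 mm above what it lies on; centre of mass 8 mm from the origin towards -y; y runs along it (x and z turn as it rolls)
- rubber_pad: black square rubber pad for the steel block, fixed to the bench: 93 x 93 mm, 15 mm high over all. Origin: underside, centre; z up, x and y along its sides. Floor 10 mm above the origin and 75 x 75 mm, round it a rim 5 mm high, bevelled at 45 degrees inside, so 85 x 85 mm at the mouth; in the middle of every side the rim has a gap 36 mm wide, level with the floor, for the fingers
- short_rest: walnut rest of the short steel punch, fixed: dark wooden tray 40 x 62 mm, 12 mm high, with a light blue inlay in its floor in its outline (short plain bar; smallest rest). Origin: underside, centre; z up, y along it. Floor 22 x 44 mm, 7 mm above the origin; rim 5 mm higher, bevelled inside at 45 degrees (32 x 54 mm at the mouth); in mid long sides a 34 mm finger gap down to the floor
- long_rest: walnut rest of the long steel punch, fixed: dark wooden tray 44 x 95 mm, 12 mm high, with a light blue inlay in its floor in its outline (narrow bar with round head; middle-sized). Origin: underside, centre; z up, y along it. Floor 26 x 77 mm, 7 mm above the origin; rim 5 mm higher, bevelled inside at 45 degrees (36 x 87 mm at the mouth); in mid long sides a 34 mm finger gap down to the floor
- wood_rest: walnut rest of the wooden punch, fixed: dark wooden tray 47 x 111 mm, 12 mm high, with a light blue inlay in its floor in its outline (bar with large head; largest rest). Origin: underside, centre; z up, y along it. Floor 29 x 93 mm, 7 mm above the origin; rim 5 mm higher, bevelled inside at 45 degrees (39 x 103 mm at the mouth); in mid long sides a 34 mm finger gap down to the floor
- polish_pot: bystander: round pot with a red screw lid, 62 mm across, 48 mm high, on the right of the bench. Origin: underside, centre
- pumice_pot: bystander: white pot with a teal screw lid, 56 mm across, 70 mm high, on the right of the bench. Origin: underside, centre

How it is judged:
At the end, for the whole second after the job is handed in: Steel block flat on the pad's floor, centred within 8 mm; brass cube upright on it, within 10 mm of its centre; each punch on the floor of its own rest, middle within 10 mm of the rest's centre, lengthwise within 0.2 rad; all at rest and let go; pots not moved over 20 mm (horizontal distance between steel_block and rubber_pad below 0.008 m and z of steel_block in the frame of rubber_pad below 0.0125 m and angle between steel_block's own z axis and vertical below 0.05 rad and horizontal distance between brass_cube and steel_block below 0.01 m and z of brass_cube in the frame of steel_block between 0.012 and 0.018 m and angle between brass_cube's own z axis and vertical below 0.06 rad and horizontal distance between short_punch and short_rest below 0.01 m and z of short_punch in the frame of short_rest below 0.0155 m and angle between the y axis of short_punch and the y axis of short_rest, either way round below 0.2 rad and horizontal distance between long_punch and long_rest below 0.01 m and z of long_punch in the frame of long_rest below 0.016 m and angle between the y axis of long_punch and the y axis of long_rest, either way round below 0.2 rad and horizontal distance between wood_punch and wood_rest below 0.01 m and z of wood_punch in the frame of wood_rest below 0.017 m and angle between the y axis of wood_punch and the y axis of wood_rest, either way round below 0.2 rad and linear speed of each of steel_block, brass_cube, short_punch, long_punch, wood_punch below 0.01 m/s); the robot touches nothing.
It fails at once if the brass cube is dropped or slammed on the steel block (over 0.3 m/s within 30 mm above it) (horizontal distance between brass_cube and steel_block below 0.04 m and z of brass_cube in the frame of steel_block between 0.005 and 0.045 m and linear speed of brass_cube above 0.3 m/s).
It fails at once if the pot with the red lid is moved by more than 20 mm (distance of polish_pot from where it was at the start of the episode above 0.02 m).
It fails at once if the pot with the teal lid is moved by more than 20 mm (distance of pumice_pot from where it was at the start of the episode above 0.02 m).
It also fails if it takes over 122 s, if anything falls off the work surface, if the arm or the gripper's body presses on something with over 40 N, if the wrist force passes 120 N, or if a joint passes its speed limit or range.

## Robot

A 7-joint arm with a two-finger parallel gripper is mounted at the origin on a cart in front of the work surface, level with it; the furniture and walls round the work are solid. World frame = base frame: x ahead of the robot, y to its left, z up, the work surface at z = 0. Lengths are in m, angles in rad, forces in N, time in s.
With the tool pointing down it reaches from about 0.425 to 0.95 m from the base axis. Payload 4.7 kg.
Tool frame: the origin (TCP) lies at the very end of the fingers, on their centre line; the grasp point (between the pads) lies 19 mm behind it; z points along the fingers, y is the line along which they close (so a half turn about z gives the same grasp; the last joint's range is limited). The gripper opens to 85 mm and grips with 20 to 120 N. Pads are 22 mm wide; open, the fingers measure 114 mm over their backs; the gripper's body (76 mm by 85 mm) begins 54 mm behind the grasp point. The pads swing forward as they close: fully open they stand 13 mm farther back than shut.
Start: joints at [-1.357, 0.469, -0.049, 1.532, 0.024, 1.141, -0.082], TCP at [0.162, 0.655, 0.231] pointing down, gripper open.
Joint ranges: [-2.59, 2.59], [-0.33, 1.99], [-1.39, 1.29], [0.1, 2.45], [-1.04, 4.18], [0.21, 1.99], [-2.66, 2.66]. Speed limits (rad/s): [2.57, 2.57, 3.14, 3.14, 3.14, 3.14, 3.14].

## Interface

Orientations are given as a 3x3 rotation matrix whose columns are the frame's x, y, z axes.
In Python, from plant import get_state, camera, finish_job gives the robot as it stands.
- The arm moves only by the tool jog_arm, never from a script. Its argument "steps" is a list of rows, each a list of 7 numbers: the shift along the tool's x, y, z in m, then the turn, a rotation vector about the tool's x, y, z in rad, then the closure, from 0 (fully open) to 1 (shut). A call has 1 to 5 rows; each row shifts and turns the commanded pose from where the row before left it, along the tool's axes as they then stand; what a row does not reach is not made up. A row lasts 1/8 s, in which the tool goes at most 62.5 mm and 10.7 degrees, less where a joint would pass 70% of its speed; a pose out of reach is approached as far as the arm can. A call with a gripper value outside its range is refused whole. The fingers move at their own pace and stop on an object; "grip_force" is the grip in N (left out, the last holds). Time passes only in rows, so rows that do not move let the fingers close. It gives the time, the measured TCP pose, the force, the opening and the grip force at its end, in the units of the state.
- get_state(): the state, without advancing time (a new reading comes with each control period).
- camera(name): name is "scene" or "top" or "wrist"; returns a dict with "img" (400x640x3 uint8, red, green, blue), "range_z" (400x640 float32, m along the optical axis (not along the pixel's ray), 0 where there is no reading), "camera_matrix" (3x3 intrinsics, pixels), "extrinsics" (4x4, takes a point from world to camera coordinates); the wrist camera has in their place "hand_eye" (4x4, takes a point from camera to tool coordinates, whose origin is the TCP and whose axes are the flange's). Camera axes: x right, y down, z forward; pixel columns grow to the right and rows downward; lengths in m; the calibration is good to about 2 mm. The wrist camera is an equidistant fisheye: a pixel r from the principal point sees the ray r / f radians off the axis. A picture is of the moment at which its call begins: read the wrist's pose just before it.
- finish_job(): hands the job in; it is judged then, once.
The state is a dict: "time_s": time; "qpos": joint angles; "joint_vel": joint speeds; "effort": joint torques, N m; "eef_pos": TCP position; "ee_rot": TCP orientation; "force": force on the tool from outside, world axes, zero at the start; "ft_torque": the same for the moment, N m; "width": finger opening in m; "grip_force": force on a finger pad.
Only numpy, scipy, OpenCV 4.12 (cv2) and the standard library are available. Lean on these libraries where they do the work, as an engineer would, in place of code of your own. Each camera call takes 0.05 s, during which the arm holds its last target. There are 200 camera calls.

## Working session

There is one attempt and no reset: what is moved stays moved. The work goes in short steps, Python scripts to look and compute and a tool call to move; the robot and the scene stay as the last step left them, time stands still between calls to the robot, and variables do not carry over. Pictures are saved under pics/ and viewed, at most 14 in all, crops included, and the job is handed in when it is done.

Besides the shell and the picture viewer there is one more tool, called after ">>>" by a JSON object that holds its "op" and its "data". jog_arm: Moves the arm, as the interface text tells. Its arguments: {"type":"object","properties":{"steps":{"type":"array"},"grip_force":{"type":"number"}},"required":["steps"]}

```bash
mkdir -p pics; ls; python3 - <<'E'
from plant import *
import cv2,numpy as np
s=get_state();print(s['time_s'],s['eef_pos'],s['ee_rot'],s['width'])
for n in ['top','scene']:
    c=camera(n);np.savez(n+'0.npz',**c);cv2.imwrite(f'pics/{n}0.png',c['img'][:,:,::-1]);print(c['camera_matrix'],c['extrinsics'])
E
```

```text
pics
0.0 [0.16214346 0.65462476 0.23023712] [[-9.70666817e-01  2.40428289e-01 -4.09911728e-04]
 [ 2.40428627e-01  9.70664817e-01 -1.97180567e-03]
 [-7.61909720e-05 -2.01252085e-03 -9.99997972e-01]] 0.08555080054184272
[[374.66235721   0.         321.654809  ]
 [  0.         374.66235721 195.8532439 ]
 [  0.           0.           1.        ]] [[-0.01772565 -0.99979281 -0.01000674 -0.01872788]
 [-0.98516378  0.01917322 -0.17054243  0.54707429]
 [ 0.17069896  0.0068353  -0.98529952  0.98604356]
 [ 0.          0.          0.          1.        ]]
[[461.96278962   0.         316.45893516]
 [  0.         461.96278962 200.01886871]
 [  0.           0.           1.        ]] [[ 0.90943037 -0.41585056  0.00217313 -0.47775537]
 [-0.17235995 -0.38168219 -0.90808081  0.10869001]
 [ 0.37845535  0.8254617  -0.41878936  1.22430226]
 [ 0.          0.          0.          1.        ]]
```

View pics/top0.png

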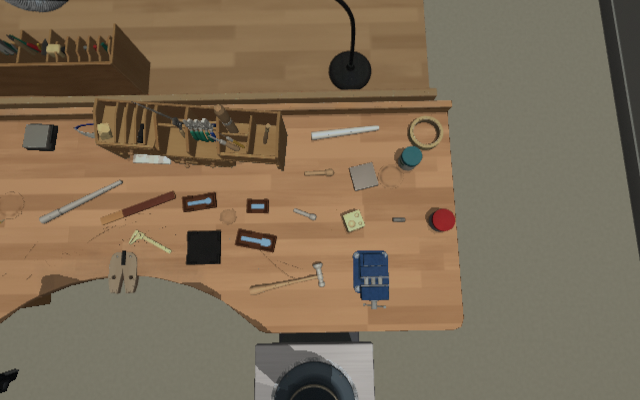

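View pics/scene0.png

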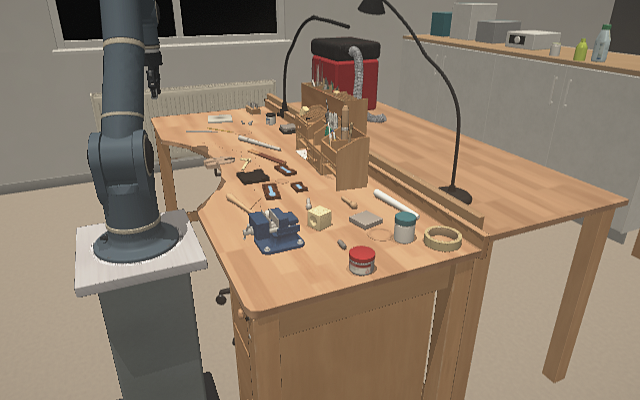

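Top view: the steel block is at (364,177), brass cube (353,221), short punch (398,219), long punch (305,214) and wooden punch (318,173). The pad is at (204,247), wood rest (256,240), long rest (200,202) and short rest (258,206). The teal pot is at (411,158) and the red pot at (442,220). The scene view agrees with this.

```bash
cat > h.py <<'E'
import numpy as np,cv2
from plant import *
def topcast(c,uv,z):
    K=c['camera_matrix'];E=c['extrinsics'];R=E[:3,:3];t=E[:3,3]
    uv=np.atleast_2d(uv).astype(float)
    d=np.c_[(uv-K[:2,2])/K[0,0],np.ones(len(uv))]@R
    o=-R.T@t
    return o+d*((z-o[2])/d[:,2])[:,None]
def wcast(c,T,uv,z):
    K=c['camera_matrix'];H=T@c['hand_eye']
    uv=np.atleast_2d(uv).astype(float);p=(uv-K[:2,2])/np.array([K[0,0],K[1,1]])
    r=np.linalg.norm(p,axis=1)+1e-9
    d=np.c_[p/r[:,None]*np.sin(r)[:,None],np.cos(r)]@H[:3,:3].T
    o=H[:3,3]
    return o+d*((z-o[2])/d[:,2])[:,None]
def pose():
    s=get_state();T=np.eye(4);T[:3,:3]=s['ee_rot'];T[:3,3]=s['eef_pos'];return s,T
def rect(P):
    # min-area rectangle of xy points: centre, sides, direction of long side
    (c,s,a)=cv2.minAreaRect((P[:,:2]*1000).astype(np.float32))
    if s[0]<s[1]: s=s[::-1];a+=90
    return np.round(c,1),np.round(s,1),round((a+90)%180-90,1)
E
python3 - <<'E'
from h import *
c=dict(np.load('top0.npz'))
d=c['range_z'];K=c['camera_matrix'];E=c['extrinsics']
v,u=np.mgrid[:400,:640]
P=np.stack([(u-K[0,2])/K[0,0]*d,(v-K[1,2])/K[1,1]*d,d],-1)-E[:3,3]
W=P@E[:3,:3];z=W[...,2]
print('bench z',np.median(z[170:200,270:300]),z[170:200,330:345].std())
for n,(x,y),b in [('steel',(364,177),18),('cube',(353,221),18),('short',(398,219),10),('long',(305,214),15),('wood',(318,173),17),('pad',(204,247),22),('wrest',(256,240),24),('lrest',(200,202),20),('srest',(258,206),14),('teal',(411,158),14),('red',(442,220),16)]:
    m=np.zeros((400,640),np.uint8);m[y-b:y+b,x-b:x+b]=(z[y-b:y+b,x-b:x+b]>0.006)
    k,l,st,ce=cv2.connectedComponentsWithStats(m)
    i=1+np.argmax(st[1:,4]);Q=W[l==i]
    h=np.percentile(Q[:,2],80)
    print(n,len(Q),'h',round(h,4),*rect(Q[Q[:,2]>h*0.7]))
c=camera('wrist');print(c['camera_matrix'],c['hand_eye'])
E
```

```text
bench z -0.0017430193443673913 0.05035692348513317
steel 581 h 0.0156 [ 505.4 -119.5] [304.9  89.3] -15.4
cube 341 h 0.0482 [445.3 -76.8] [160.4  58.6] -48.7
short 57 h 0.0131 [ 482.6 -243.8] [31.6 11.4] 89.0
long 102 h 0.0153 [454.  -10.4] [169.7  42.7] 31.1
wood 134 h 0.0159 [623.7 -23.7] [77.9 15.2] 88.9
pad 1098 h 0.0125 [415.4 158.3] [387.9  92.6] -89.7
wrest 501 h 0.0109 [416.6  87.3] [260.3  46.7] 78.3
lrest 420 h 0.0111 [484.  159.9] [445.8  79.6] 70.0
srest 221 h 0.011 [471.6  66.4] [281.1  62.5] 57.8
teal 470 h 0.0702 [ 530.5 -157.1] [398.1  53.1] -44.7
red 480 h 0.0482 [ 431.1 -210.8] [369.9  60.3] -73.0
[[309.70691629   0.         317.06489465]
 [  0.         309.70691629 201.5234459 ]
 [  0.           0.           1.        ]] [[ 1.16284876e-03 -9.63475644e-01 -2.67793448e-01  6.76702413e-02]
 [ 9.99999236e-01  1.00787534e-03  7.16165867e-04  9.51710322e-04]
 [-4.20105957e-04 -2.67794076e-01  9.63476080e-01 -1.42876008e-01]
 [ 0.00000000e+00  0.00000000e+00  0.00000000e+00  1.00000000e+00]]
```

```bash
python3 - <<'E'
from h import *
c=dict(np.load('top0.npz'))
d=c['range_z'];K=c['camera_matrix'];E=c['extrinsics']
v,u=np.mgrid[:400,:640]
P=np.stack([(u-K[0,2])/K[0,0]*d,(v-K[1,2])/K[1,1]*d,d],-1)-E[:3,3]
W=P@E[:3,:3];z=W[...,2]
z[(d==0)|(z>0.1)]=0
for n,(x,y),b in [('steel',(364,177),18),('cube',(353,221),18),('short',(398,219),10),('long',(305,214),15),('wood',(318,173),17),('pad',(204,247),22),('wrest',(256,240),24),('lrest',(200,202),20),('srest',(258,206),14),('teal',(411,158),14),('red',(442,220),16)]:
    m=np.zeros((400,640),np.uint8);m[y-b:y+b,x-b:x+b]=(z[y-b:y+b,x-b:x+b]>0.005)
    k,l,st,ce=cv2.connectedComponentsWithStats(m)
    i=1+np.argmax(st[1:,4]);Q=W[l==i]
    h=np.percentile(Q[:,2],80)
    print(n,len(Q),'h',round(h,4),*rect(Q[Q[:,2]>h*0.6]))
E
```

```text
steel 581 h 0.0155 [ 609.8 -149.3] [69.6 68.6] -76.5
cube 340 h 0.0482 [ 479.1 -114.5] [48.  47.8] -70.8
short 58 h 0.0131 [ 482.7 -243.8] [31.6 11.5] 89.4
long 102 h 0.0152 [505.6  20.5] [66.6 16.1] 62.3
wood 136 h 0.0159 [622.9 -22.2] [80.9 17.1] 88.6
pad 1119 h 0.0124 [414.6 305.5] [93.8 92.1] -89.1
wrest 582 h 0.0105 [431.7 160.1] [111.7  46.8] 78.4
lrest 461 h 0.011 [544.1 323.3] [95.2 44.5] -82.1
srest 265 h 0.0105 [528.8 156.1] [62.3 38.3] 89.2
teal 469 h 0.0701 [ 652.2 -277.9] [55.6 52.6] -49.1
red 480 h 0.0481 [ 476.3 -357.8] [60.7 60.4] -49.8
```

```bash
cat >> h.py <<'E'
def plan(x,y,z,a,n,T=None,dec=4):
    """rows from the present pose to tool-down pose at x,y,z with tool x at yaw a deg"""
    from scipy.spatial.transform import Rotation as Ro
    if T is None: _,T=pose()
    a=np.radians(a);R1=np.array([[np.cos(a),np.sin(a),0],[np.sin(a),-np.cos(a),0],[0,0,-1]])
    R=T[:3,:3].copy();w=Ro.from_matrix(R.T@R1).as_rotvec()/n
    d=(np.array([x,y,z])-T[:3,3])/n;rows=[]
    for i in range(n):
        rows.append(np.round(np.r_[R.T@d,w],dec).tolist());R=R@Ro.from_rotvec(w).as_matrix()
    print('total',np.round(T[:3,:3].T@d*n,4),'turn',np.round(w*n,4))
    for r in rows:print(r)
E
python3 - <<'E'
from h import *
plan(0.61,-0.149,0.20,103.5,17,dec=3)
c=dict(np.load('top0.npz'))
d=c['range_z'];K=c['camera_matrix'];E=c['extrinsics']
v,u=np.mgrid[:400,:640]
P=np.stack([(u-K[0,2])/K[0,0]*d,(v-K[1,2])/K[1,1]*d,d],-1)-E[:3,3]
W=P@E[:3,:3];m=(d>0)&(W[...,2]>0.04)&(W[...,0]>0.5)&(W[...,0]<0.85)&(W[...,1]>-0.1)&(W[...,1]<0.3)
Q=W[m];print(Q.min(0),np.percentile(Q,1,axis=0),Q.max(0))
q=Q[(Q[:,1]<0.12)];print(q.min(0),q.max(0))
E
```

```text
total [-0.6279 -0.6725  0.0315] turn [-1.3000e-03  8.0000e-04  1.0924e+00]
[-0.037, -0.04, 0.002, -0.0, 0.0, 0.064]
[-0.039, -0.037, 0.002, -0.0, 0.0, 0.064]
[-0.042, -0.034, 0.002, -0.0, 0.0, 0.064]
[-0.044, -0.032, 0.002, -0.0, 0.0, 0.064]
[-0.046, -0.029, 0.002, -0.0, 0.0, 0.064]
[-0.048, -0.026, 0.002, -0.0, 0.0, 0.064]
[-0.049, -0.023, 0.002, -0.0, 0.0, 0.064]
[-0.05, -0.02, 0.002, -0.0, 0.0, 0.064]
[-0.052, -0.016, 0.002, -0.0, 0.0, 0.064]
[-0.053, -0.013, 0.002, -0.0, 0.0, 0.064]
[-0.053, -0.01, 0.002, -0.0, 0.0, 0.064]
[-0.054, -0.006, 0.002, -0.0, 0.0, 0.064]
[-0.054, -0.003, 0.002, -0.0, 0.0, 0.064]
[-0.054, 0.001, 0.002, -0.0, 0.0, 0.064]
[-0.054, 0.004, 0.002, -0.0, 0.0, 0.064]
[-0.054, 0.008, 0.002, -0.0, 0.0, 0.064]
[-0.053, 0.011, 0.002, -0.0, 0.0, 0.064]
[ 0.63166018 -0.09863943  0.04000398] [ 0.63409135 -0.08643431  0.04036892] [0.84998537 0.29997693 0.25459263]
[ 0.63166018 -0.09863943  0.04000398] [0.84996214 0.11994536 0.22362766]
```

>>> {"op": "jog_arm", "data": {"steps": [[-0.037, -0.04, 0.002, 0, 0, 0.064, 0], [-0.039, -0.037, 0.002, 0, 0, 0.064, 0], [-0.042, -0.034, 0.002, 0, 0, 0.064, 0], [-0.044, -0.032, 0.002, 0, 0, 0.064, 0], [-0.046, -0.029, 0.002, 0, 0, 0.064, 0]]}}

```text
time_s: 0.78
eef_pos: [0.295, 0.4167, 0.2211]
ee_rot: [[-0.845, 0.535, 0.0], [0.535, 0.845, -0.0], [-0.0, 0.0, -1.0]]
force: [0.7, 0.4, 1.3]
width: 0.0852
grip_force: 0.0
```

>>> {"op": "jog_arm", "data": {"steps": [[-0.048, -0.026, 0.002, 0, 0, 0.064, 0], [-0.049, -0.023, 0.002, 0, 0, 0.064, 0], [-0.05, -0.02, 0.002, 0, 0, 0.064, 0], [-0.052, -0.016, 0.002, 0, 0, 0.064, 0], [-0.053, -0.013, 0.002, 0, 0, 0.064, 0]]}}

```text
time_s: 1.4
eef_pos: [0.4272, 0.1798, 0.2113]
ee_rot: [[-0.634, 0.774, 0.0], [0.774, 0.634, 0.001], [0.0, 0.001, -1.0]]
force: [0.8, -0.2, 0.2]
width: 0.0855
grip_force: 0.0
```

```bash
python3 - <<'E'
from h import *
s,T=pose();print(s['time_s'],T)
c=camera('wrist');np.savez('w0.npz',T=T,**c);cv2.imwrite('pics/w0.png',c['img'][:,:,::-1])
plan(0.61,-0.149,0.12,103.5,8,dec=3)
E
```

```text
1.4 [[-6.33535844e-01  7.73713289e-01  2.82662518e-04  4.27200319e-01]
 [ 7.73713311e-01  6.33535677e-01  5.08242200e-04  1.79824795e-01]
 [ 2.14156954e-04  5.40689404e-04 -9.99999831e-01  2.11330867e-01]
 [ 0.00000000e+00  0.00000000e+00  0.00000000e+00  1.00000000e+00]]
total [-0.3626 -0.0602  0.0929] turn [3.000e-04 4.400e-03 4.385e-01]
[-0.045, -0.008, 0.012, 0.0, 0.001, 0.055]
[-0.046, -0.005, 0.012, 0.0, 0.001, 0.055]
[-0.046, -0.003, 0.012, 0.0, 0.001, 0.055]
[-0.046, 0.0, 0.012, 0.0, 0.001, 0.055]
[-0.046, 0.003, 0.012, 0.0, 0.001, 0.055]
[-0.046, 0.005, 0.011, 0.0, 0.001, 0.055]
[-0.045, 0.008, 0.011, 0.0, 0.001, 0.055]
[-0.045, 0.01, 0.011, 0.0, 0.001, 0.055]
```

View pics/w0.png

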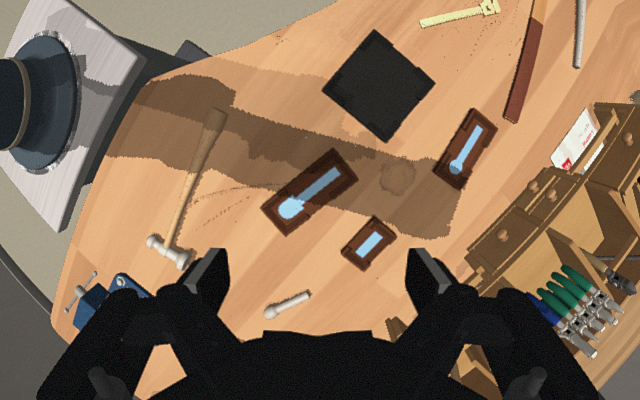

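Wrist view: black pad at (378,85), wood rest (310,192), long rest (465,148), short rest (369,243), long punch (288,305). The open fingertips show at (215,255) and (420,255).

```bash
cat >> h.py <<'E'
def wcloud(c,T):
    K=c['camera_matrix'];H=T@c['hand_eye'];v,u=np.mgrid[:400,:640]
    p=np.stack([(u-K[0,2])/K[0,0],(v-K[1,2])/K[1,1]],-1);r=np.linalg.norm(p,axis=-1)+1e-9
    d=np.concatenate([p*(np.tan(r)/r)[...,None],np.ones((400,640,1))],-1)*c['range_z'][...,None]
    return d@H[:3,:3].T+H[:3,3]
def tcloud(c):
    d=c['range_z'];K=c['camera_matrix'];E=c['extrinsics'];v,u=np.mgrid[:400,:640]
    P=np.stack([(u-K[0,2])/K[0,0]*d,(v-K[1,2])/K[1,1]*d,d],-1)-E[:3,3]
    return P@E[:3,:3]
def blob(W,d,x,y,r,lo,hi,off=0):
    """rectangle of the largest blob with lo<z<hi within r of x,y"""
    z=W[...,2]-off
    m=((d>0)&(z>lo)&(z<hi)&(np.hypot(W[...,0]-x,W[...,1]-y)<r)).astype(np.uint8)
    k,l,st,ce=cv2.connectedComponentsWithStats(m)
    if k<2:return None
    Q=W[l==1+np.argmax(st[1:,4])];return (len(Q),round(np.percentile(Q[:,2],80),4))+rect(Q)
E
python3 - <<'E'
from h import *
c=dict(np.load('w0.npz'));T=c['T'];W=wcloud(c,T);d=c['range_z']
print('bench',np.median(W[280:290,330:390,2]))
off=np.median(W[280:290,330:390,2])
for n,x,y,r,lo in [('long',.5056,.0205,.05,.005),('pad',.4146,.3055,.075,.006),('wrest',.4317,.160,.07,.005),('lrest',.544,.323,.06,.005),('srest',.529,.156,.045,.005)]:
    print(n,blob(W,d,x,y,r,lo,.03,off))
E
```

```text
bench -0.0006440571618087643
long (447, np.float64(0.0149), array([505.1,  22.3]), array([67.2, 17.7]), 64.7)
pad (6662, np.float64(0.0118), array([413.9, 306.6]), array([93.9, 93.5]), -89.5)
wrest (3828, np.float64(0.0112), array([431. , 160.5]), array([111.8,  48. ]), 78.7)
lrest (2545, np.float64(0.0114), array([543.1, 324.7]), array([96.5, 45.7]), -82.1)
srest (1553, np.float64(0.0115), array([528.4, 157.1]), array([62.9, 41.8]), 87.9)
```

>>> {"op": "jog_arm", "data": {"steps": [[-0.045, -0.008, 0.012, 0, 0.001, 0.055, 0], [-0.046, -0.005, 0.012, 0, 0.001, 0.055, 0], [-0.046, -0.003, 0.012, 0, 0.001, 0.055, 0], [-0.046, 0, 0.012, 0, 0.001, 0.055, 0], [-0.046, 0.003, 0.012, 0, 0, 0.055, 0]]}}

```text
time_s: 2.08
eef_pos: [0.5417, -0.019, 0.1503]
ee_rot: [[-0.4, 0.916, -0.002], [0.916, 0.4, 0.004], [0.004, -0.001, -1.0]]
force: [1.3, 0.3, 0.6]
width: 0.0855
grip_force: 0.0
```

>>> {"op": "jog_arm", "data": {"steps": [[-0.046, 0.005, 0.011, 0, 0, 0.055, 0], [-0.045, 0.008, 0.011, 0, 0, 0.055, 0], [-0.045, 0.01, 0.011, 0, 0, 0.055, 0], [0, 0, 0, 0, 0, 0, 0]]}}

```text
time_s: 2.58
eef_pos: [0.6104, -0.1414, 0.1161]
ee_rot: [[-0.24, 0.971, -0.004], [0.971, 0.24, 0.001], [0.001, -0.003, -1.0]]
force: [-0.7, -0.1, 0.2]
width: 0.0852
grip_force: 0.0
```

```bash
python3 - <<'E'
from h import *
s,T=pose();print(s['time_s'],T)
c=camera('wrist');np.savez('w1.npz',T=T,**c);cv2.imwrite('pics/w1.png',c['img'][:,:,::-1])
W=wcloud(c,T);d=c['range_z']
for n,x,y,r,lo,hi in [('bench',.55,-.05,.02,-.02,.02),('steel',.61,-.149,.06,.009,.03),('wood',.623,-.022,.06,.006,.03),('cube',.479,-.1145,.05,.035,.06),('short',.4827,-.244,.03,.005,.02),('teal',.652,-.278,.05,.05,.08)]:
    print(n,blob(W,d,x,y,r,lo,hi))
plan(0.61,-0.149,0.03,103.5,3,dec=4)
E
```

```text
2.575 [[-2.40317147e-01  9.70688000e-01 -3.53214050e-03  6.10412239e-01]
 [ 9.70693306e-01  2.40320807e-01  6.44680763e-04 -1.41446156e-01]
 [ 1.47463073e-03 -3.27369729e-03 -9.99993554e-01  1.16130999e-01]
 [ 0.00000000e+00  0.00000000e+00  0.00000000e+00  1.00000000e+00]]
bench (1719, np.float64(-0.0003), array([550. , -50.1]), array([39.9, 39.1]), -76.1)
steel (6612, np.float64(0.0156), array([ 609.9, -148.2]), array([69.8, 69.2]), 13.8)
wood (1659, np.float64(0.0176), array([625. , -21.6]), array([85.3, 20.9]), 87.4)
cube (3742, np.float64(0.0485), array([ 479.5, -114. ]), array([49.4, 48.6]), 19.1)
short (388, np.float64(0.0131), array([ 484.4, -243. ]), array([35.3, 13.4]), -89.9)
teal None
total [-0.0102 -0.0022  0.0863] turn [-0.0031 -0.0037  0.01  ]
[-0.0034, -0.0007, 0.0288, -0.001, -0.0012, 0.0033]
[-0.0034, -0.0008, 0.0288, -0.001, -0.0012, 0.0033]
[-0.0033, -0.0008, 0.0288, -0.001, -0.0012, 0.0033]
```

View pics/w1.png

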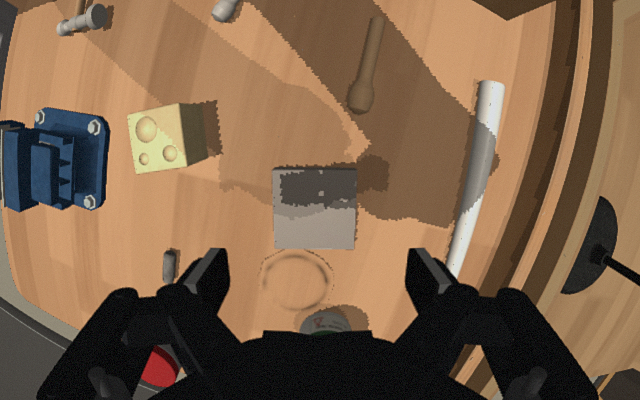

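Wrist view: the steel block is centred at (315,208) between the fingers, the cube is at (165,137), wooden punch (368,65), short punch (170,265), and the teal pot is just below at (325,320). The positions agree with the top view.

```bash
python3 - <<'E'
from h import *
c=dict(np.load('w1.npz'));W=wcloud(c,c['T']);P=(W-c['T'][:3,3])@c['T'][:3,:3]
m=(c['range_z']>0)&(P[...,2]<0.03)&(P[...,2]>-.04)
for s in (-1,1):
    q=P[m&(P[...,1]*s>.03)];print(len(q),np.percentile(q[:,2],[5,50,98]),q[q[:,2]>np.percentile(q[:,2],95)].mean(0))
plan(0.6099,-0.1482,0.03,103.8,3,dec=4)
E
```

```text
2308 [-0.03835232 -0.02011549  0.02991994] [ 0.04815808 -0.26329416  0.02991306]
1506 [-0.03889761 -0.02803406  0.02580851] [-0.05517633  0.32238044  0.02496136]
total [-0.0094 -0.0021  0.0863] turn [-0.0031 -0.0037  0.0048]
[-0.0031, -0.0007, 0.0288, -0.001, -0.0012, 0.0016]
[-0.0031, -0.0007, 0.0288, -0.001, -0.0012, 0.0016]
[-0.0031, -0.0008, 0.0288, -0.001, -0.0012, 0.0016]
```

>>> {"op": "jog_arm", "data": {"steps": [[-0.003, -0.0007, 0.029, -0.001, -0.0012, 0.0016, 0], [-0.003, -0.0007, 0.029, -0.001, -0.0012, 0.0016, 0], [-0.0032, -0.0007, 0.029, -0.001, -0.0012, 0.0016, 0], [0, 0, 0, 0, 0, 0, 0]]}}

```text
time_s: 3.12
eef_pos: [0.6086, -0.1444, 0.0285]
ee_rot: [[-0.243, 0.97, -0.003], [0.97, 0.243, 0.003], [0.003, -0.003, -1.0]]
force: [0.3, 0.8, 0.3]
width: 0.0852
grip_force: 0.0
```

```bash
python3 - <<'E'
from h import *
c=dict(np.load('w1.npz'));W=wcloud(c,c['T']);P=(W-c['T'][:3,3])@c['T'][:3,:3]
m=(c['range_z']>0)&(P[...,2]<0.03)&(P[...,2]>-.06)&(abs(P[...,0])<.02)
for s in (-1,1):
    q=P[m&(P[...,1]*s>.03)&(P[...,1]*s<.065)];print(len(q),q.min(0),np.percentile(q[:,2],[5,50,90,98]),q.max(0))
s,T=pose();print(T[:3,3],s['time_s'])
plan(0.6099,-0.1482,-0.003,103.8,2,dec=4)
E
```

```text
2492 [-0.01086064 -0.06488924 -0.05998782] [-0.05882015 -0.03840586 -0.02113677 -0.01582505] [ 0.01510617 -0.04095606 -0.01279337]
2459 [-0.01036747  0.04205624 -0.05999362] [-0.05864904 -0.03821213 -0.02102769 -0.01592743] [ 0.01530181  0.06498907 -0.01312958]
[ 0.60857667 -0.14437762  0.02845589] 3.125
total [-0.0041  0.0004  0.0314] turn [-0.0025 -0.0034  0.0042]
[-0.0021, 0.0002, 0.0157, -0.0013, -0.0017, 0.0021]
[-0.002, 0.0002, 0.0157, -0.0013, -0.0017, 0.0021]
```

>>> {"op": "jog_arm", "data": {"steps": [[0, 0, 0, 0, 0, 0, 0], [0, 0, 0, 0, 0, 0, 0]]}}

```text
time_s: 3.38
eef_pos: [0.6115, -0.1463, 0.0318]
ee_rot: [[-0.242, 0.97, 0.004], [0.97, 0.242, 0.001], [-0.0, 0.004, -1.0]]
force: [-0.5, -0.2, -0.4]
width: 0.0854
grip_force: 0.0
```

>>> {"op": "jog_arm", "data": {"steps": [[0, 0, 0, 0, 0, 0, 0], [0, 0, 0, 0, 0, 0, 0], [0, 0, 0, 0, 0, 0, 0]]}}

```text
time_s: 3.75
eef_pos: [0.6106, -0.1466, 0.0304]
ee_rot: [[-0.241, 0.971, 0.002], [0.971, 0.241, 0.001], [0.0, 0.002, -1.0]]
force: [-0.3, 0.5, -0.5]
width: 0.0852
grip_force: 0.0
```

```bash
python3 - <<'E'
from h import *
s,T=pose();print(T[:3,3],s['joint_vel'])
plan(0.6099,-0.1482,-0.003,103.8,3,dec=4)
E
```

```text
[ 0.61056565 -0.14663257  0.03040966] [ 0.00119217  0.00485162 -0.00059904  0.00129187  0.00042156 -0.00215085
 -0.00013942]
total [-0.0014 -0.0011  0.0334] turn [ 0.0019 -0.0003  0.0023]
[-0.0005, -0.0004, 0.0111, 0.0006, -0.0001, 0.0008]
[-0.0005, -0.0004, 0.0111, 0.0006, -0.0001, 0.0008]
[-0.0005, -0.0003, 0.0111, 0.0006, -0.0001, 0.0008]
```

>>> {"op": "jog_arm", "data": {"steps": [[-0.0005, -0.0004, 0.011, 0, 0, 0.0008, 0], [-0.0005, -0.0004, 0.011, 0, 0, 0.0008, 0], [-0.0004, -0.0003, 0.011, 0, 0, 0.0008, 0], [0, 0, 0, 0, 0, 0, 0], [0, 0, 0, 0, 0, 0, 0]]}}

```text
time_s: 4.38
eef_pos: [0.6099, -0.1484, -0.0028]
ee_rot: [[-0.238, 0.971, 0.002], [0.971, 0.238, 0.001], [0.0, 0.002, -1.0]]
force: [-0.2, 0.3, 0.4]
width: 0.0858
grip_force: 0.0
```

>>> {"op": "jog_arm", "data": {"steps": [[0, 0, 0, 0, 0, 0, 0.5], [0, 0, 0, 0, 0, 0, 0.5], [0, 0, 0, 0, 0, 0, 0.5], [0, 0, 0, 0, 0, 0, 0.5]], "grip_force": 80}}

```text
time_s: 4.88
eef_pos: [0.6103, -0.1485, -0.0016]
ee_rot: [[-0.238, 0.971, 0.003], [0.971, 0.238, 0.001], [-0.0, 0.003, -1.0]]
force: [-1.9, 0.6, 6.2]
width: 0.0664
grip_force: 90.5
```

>>> {"op": "jog_arm", "data": {"steps": [[0, 0, -0.01, 0, 0, 0, 0.5], [0, 0, -0.02, 0, 0, 0, 0.5], [0, 0, -0.03, 0, 0, 0, 0.5], [0, 0, -0.03, 0, 0, 0, 0.5], [0, 0, -0.02, 0, 0, 0, 0.5]]}}

```text
time_s: 5.5
eef_pos: [0.6102, -0.1485, 0.1096]
ee_rot: [[-0.238, 0.971, 0.004], [0.971, 0.238, 0.0], [-0.001, 0.004, -1.0]]
force: [0.6, 0.2, -3.8]
width: 0.0667
grip_force: 90.8
```

```bash
python3 - <<'E'
from h import *
s,T=pose();print(T[:3,3],s['width'],s['grip_force'],s['force'])
c=camera('wrist');cv2.imwrite('pics/w2.png',c['img'][:,:,::-1])
P=(wcloud(c,T)-T[:3,3])@T[:3,:3]
m=(c['range_z']>0)&(P[...,2]<0.01)&(P[...,2]>-.03)&(abs(P[...,1])<.033)&(abs(P[...,0])<.05)
q=P[m];print(len(q),q.min(0),q.max(0),np.percentile(q[:,2],[5,50,95]))
plan(0.4139,0.3066,0.11,90.5,12,dec=3)
E
```

```text
[ 0.61017231 -0.14850215  0.10961395] 0.06668074740884229 90.79146981239319 [ 0.55097763  0.21916839 -3.84389766]
19703 [-0.03542945 -0.03299934 -0.02999219] [ 0.03485558  0.03299322 -0.00146917] [-0.01757198 -0.01654347 -0.0142665 ]
total [ 4.895e-01 -8.340e-02  3.000e-04] turn [0.0075 0.001  0.2319]
[0.041, -0.007, 0.0, 0.001, 0.0, 0.019]
[0.041, -0.008, 0.0, 0.001, 0.0, 0.019]
[0.04, -0.009, 0.0, 0.001, 0.0, 0.019]
[0.04, -0.009, 0.0, 0.001, 0.0, 0.019]
[0.04, -0.01, 0.0, 0.001, 0.0, 0.019]
[0.04, -0.011, 0.0, 0.001, 0.0, 0.019]
[0.04, -0.012, 0.0, 0.001, 0.0, 0.019]
[0.039, -0.012, 0.0, 0.001, 0.0, 0.019]
[0.039, -0.013, 0.0, 0.001, 0.0, 0.019]
[0.039, -0.014, 0.0, 0.001, 0.0, 0.019]
[0.039, -0.015, 0.0, 0.001, 0.0, 0.019]
[0.038, -0.015, 0.0, 0.001, 0.0, 0.019]
```

View pics/w2.png

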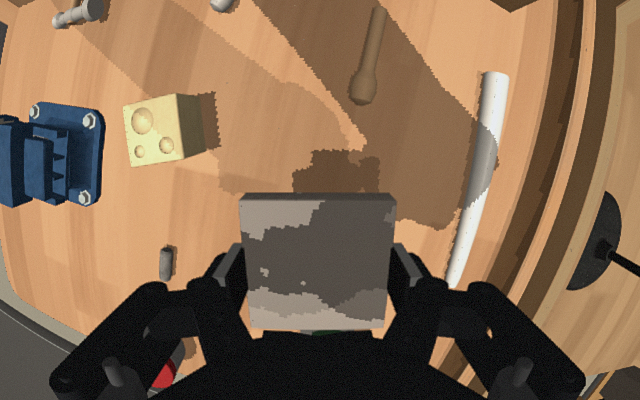

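Wrist view: the block is held squarely between the pads at (316,262), the scene is otherwise unchanged.

>>> {"op": "jog_arm", "data": {"steps": [[0.02, -0.003, 0, 0.001, 0, 0.019, 0.5], [0.041, -0.008, 0, 0.001, 0, 0.019, 0.5], [0.041, -0.009, 0, 0.001, 0, 0.019, 0.5], [0.041, -0.009, 0, 0.001, 0, 0.019, 0.5], [0.04, -0.01, 0, 0.001, 0, 0.019, 0.5]]}}

```text
time_s: 6.18
eef_pos: [0.5343, 0.0248, 0.107]
ee_rot: [[-0.145, 0.989, -0.004], [0.989, 0.145, -0.0], [0.0, -0.004, -1.0]]
force: [0.4, -0.1, -6.3]
width: 0.0665
grip_force: 90.7
```

>>> {"op": "jog_arm", "data": {"steps": [[0.04, -0.011, 0, 0.001, 0, 0.019, 0.5], [0.04, -0.012, 0, 0.001, 0, 0.019, 0.5], [0.04, -0.012, 0, 0.001, 0, 0.019, 0.5], [0.039, -0.013, 0, 0, 0, 0.019, 0.5], [0.039, -0.014, 0, 0, 0, 0.019, 0.5]]}}

```text
time_s: 6.8
eef_pos: [0.4514, 0.2148, 0.1076]
ee_rot: [[-0.05, 0.999, -0.007], [0.999, 0.05, -0.001], [-0.0, -0.007, -1.0]]
force: [0.9, 0.7, -3.9]
width: 0.0665
grip_force: 90.7
```

>>> {"op": "jog_arm", "data": {"steps": [[0.039, -0.015, 0, 0, 0, 0.019, 0.5], [0.038, -0.015, 0, 0, 0, 0.019, 0.5], [0.02, -0.008, 0, 0, 0, 0, 0.5], [0, 0, 0, 0, 0, 0, 0.5], [0, 0, 0, 0, 0, 0, 0.5]]}}

```text
time_s: 7.42
eef_pos: [0.4112, 0.308, 0.1077]
ee_rot: [[-0.012, 1.0, -0.006], [1.0, 0.012, -0.002], [-0.002, -0.006, -1.0]]
force: [0.1, 0.0, -4.9]
width: 0.0667
grip_force: 90.7
```

>>> {"op": "jog_arm", "data": {"steps": [[0, 0, 0, 0, 0, 0, 0.5], [0, 0, 0, 0, 0, 0, 0.5]]}}

```text
time_s: 7.68
eef_pos: [0.4114, 0.3083, 0.1079]
ee_rot: [[-0.011, 1.0, -0.006], [1.0, 0.011, -0.001], [-0.001, -0.006, -1.0]]
force: [-0.6, 0.4, -5.0]
width: 0.0661
grip_force: 90.7
```

```bash
python3 - <<'E'
from h import *
s,T=pose();print(s['time_s'],T[:3,3],s['width'],s['grip_force'])
c=camera('wrist')
W=wcloud(c,T);P=(W-T[:3,3])@T[:3,:3]
m=(c['range_z']>0)&(P[...,2]<-.008)&(P[...,2]>-.03)&(abs(P[...,1])<.031)&(abs(P[...,0])<.05)
q=W[m];print('tilt',np.linalg.lstsq(np.c_[q[:,:2]-q[:,:2].mean(0),np.ones(len(q))],q[:,2],rcond=None)[0], rect(P[m]))
print('pad',blob(W,c['range_z'],.4139,.3066,.075,.006,.03))
plan(0.4139,0.3066,0.03,90.5,5,dec=4)
E
```

```text
7.675 [0.41137736 0.30832846 0.10787707] 0.06609797050710237 90.74071168899536
tilt [-0.00666104 -0.01179138  0.12431551] (array([-0.1, -0. ]), array([69.9, 62. ]), 0.0)
pad (5078, np.float64(0.0129), array([413.5, 336. ]), array([93.1, 34.9]), 0.7)
total [-0.002   0.0031  0.0779] turn [-0.0062  0.0006  0.0027]
[-0.0004, 0.0006, 0.0156, -0.0012, 0.0001, 0.0005]
[-0.0004, 0.0006, 0.0156, -0.0012, 0.0001, 0.0005]
[-0.0004, 0.0006, 0.0156, -0.0012, 0.0001, 0.0005]
[-0.0004, 0.0006, 0.0156, -0.0012, 0.0001, 0.0005]
[-0.0004, 0.0005, 0.0156, -0.0012, 0.0001, 0.0005]
```

>>> {"op": "jog_arm", "data": {"steps": [[-0.0004, 0.0006, 0.02, -0.0012, 0, 0, 0.5], [-0.0004, 0.0006, 0.02, -0.0012, 0, 0, 0.5], [-0.0004, 0.0006, 0.02, -0.0012, 0, 0, 0.5], [-0.0004, 0.0006, 0.015, -0.0012, 0, 0, 0.5], [-0.0004, 0.0005, 0.005, -0.0012, 0, 0, 0.5]]}}

```text
time_s: 8.35
eef_pos: [0.4133, 0.3069, 0.0271]
ee_rot: [[-0.013, 1.0, -0.001], [1.0, 0.013, -0.001], [-0.001, -0.001, -1.0]]
force: [0.3, -0.5, -4.4]
width: 0.0667
grip_force: 90.7
```

>>> {"op": "jog_arm", "data": {"steps": [[0, 0, 0.003, 0, 0, 0, 0.5], [0, 0, 0, 0, 0, 0, 0.5], [0, 0, 0, 0, 0, 0, 0.5], [0, 0, 0, 0, 0, 0, 0.5]]}}

```text
time_s: 8.85
eef_pos: [0.4137, 0.3075, 0.0252]
ee_rot: [[-0.013, 1.0, 0.0], [1.0, 0.013, 0.0], [0.0, 0.0, -1.0]]
force: [-0.0, 0.8, -4.2]
width: 0.0664
grip_force: 90.7
```

```bash
python3 - <<'E'
from h import *
s,T=pose();print(s['time_s'],T[:3,3],s['force'])
plan(0.4139,0.3066,0.009,90.5,4,dec=4)
E
```

```text
8.85 [0.41366299 0.30753909 0.0252034 ] [-3.98988496e-03  8.32209326e-01 -4.15825319e+00]
total [-0.0009  0.0002  0.0162] turn [ 0.0002 -0.0001  0.0042]
[-0.0002, 0.0001, 0.0041, 0.0001, -0.0, 0.0011]
[-0.0002, 0.0001, 0.0041, 0.0001, -0.0, 0.0011]
[-0.0002, 0.0001, 0.0041, 0.0001, -0.0, 0.0011]
[-0.0002, 0.0001, 0.0041, 0.0001, -0.0, 0.0011]
```

>>> {"op": "jog_arm", "data": {"steps": [[-0.0003, 0, 0.004, 0, 0, 0.001, 0.5], [-0.0003, 0, 0.004, 0, 0, 0.001, 0.5], [-0.0003, 0, 0.004, 0, 0, 0.001, 0.5], [0, 0, 0.003, 0, 0, 0.001, 0.5], [0, 0, 0.001, 0, 0, 0, 0.5]]}}

```text
time_s: 9.48
eef_pos: [0.4134, 0.3062, 0.0085]
ee_rot: [[-0.009, 1.0, -0.001], [1.0, 0.009, -0.001], [-0.001, -0.001, -1.0]]
force: [-0.7, -1.4, -0.2]
width: 0.0665
grip_force: 91.3
```

>>> {"op": "jog_arm", "data": {"steps": [[0, 0, 0, 0, 0, 0, 0.5], [0, 0, 0, 0, 0, 0, 0.5], [0, 0, 0, 0, 0, 0, 0.5]]}}

```text
time_s: 9.85
eef_pos: [0.4135, 0.3064, 0.0089]
ee_rot: [[-0.009, 1.0, -0.0], [1.0, 0.009, -0.0], [-0.0, -0.0, -1.0]]
force: [0.3, -0.3, -4.7]
width: 0.0665
grip_force: 90.7
```

>>> {"op": "jog_arm", "data": {"steps": [[0, 0, 0.001, 0, 0, 0, 0.5], [0, 0, 0.001, 0, 0, 0, 0.5], [0, 0, 0, 0, 0, 0, 0.5], [0, 0, 0, 0, 0, 0, 0.5]]}}

```text
time_s: 10.35
eef_pos: [0.4136, 0.3065, 0.0084]
ee_rot: [[-0.009, 1.0, -0.001], [1.0, 0.009, 0.001], [0.001, -0.001, -1.0]]
force: [-4.7, -2.0, 13.6]
width: 0.067
grip_force: 92.7
```

>>> {"op": "jog_arm", "data": {"steps": [[0, 0, 0, 0, 0, 0, 0], [0, 0, 0, 0, 0, 0, 0], [0, 0, -0.01, 0, 0, 0, 0], [0, 0, -0.04, 0, 0, 0, 0], [0, 0, -0.05, 0, 0, 0, 0]]}}

```text
time_s: 10.98
eef_pos: [0.4131, 0.3059, 0.1077]
ee_rot: [[-0.009, 1.0, -0.001], [1.0, 0.009, -0.002], [-0.002, -0.001, -1.0]]
force: [1.3, 1.6, 0.3]
width: 0.0856
grip_force: 0.0
```

>>> {"op": "jog_arm", "data": {"steps": [[0, 0, 0, 0, 0, 0, 0], [0, 0, 0, 0, 0, 0, 0]]}}

```text
time_s: 11.22
eef_pos: [0.4131, 0.3065, 0.1068]
ee_rot: [[-0.009, 1.0, -0.001], [1.0, 0.009, -0.0], [-0.0, -0.001, -1.0]]
force: [0.1, 0.1, 0.7]
width: 0.0854
grip_force: 0.0
```

```bash
python3 - <<'E'
from h import *
s,T=pose();print(s['time_s'],T[:3,3])
c=camera('wrist');cv2.imwrite('pics/w3.png',c['img'][:,:,::-1])
W=wcloud(c,T);d=c['range_z']
b=blob(W,d,.4139,.3066,.075,.0195,.04);print('block',b)
m=(d>0)&(W[...,2]>.02)&(W[...,2]<.03)&(np.hypot(W[...,0]-.4139,W[...,1]-.3066)<.05);q=W[m]
print('tilt',np.linalg.lstsq(np.c_[q[:,:2]-q[:,:2].mean(0),np.ones(len(q))],q[:,2],rcond=None)[0])
print('pad+block',blob(W,d,.4139,.3066,.075,.006,.04))
plan(0.4793,-0.1142,0.12,109.2,10,dec=3)
E
```

```text
11.225 [0.41313081 0.30645013 0.10684528]
block (7850, np.float64(0.0256), array([414.2, 306.2]), array([70.2, 69.4]), -89.7)
tilt [ 0.00047215 -0.00158808  0.02500804]
pad+block (12683, np.float64(0.0253), array([414. , 306.9]), array([93.7, 93.5]), 0.5)
total [-0.4209  0.0627 -0.0133] turn [-0.0018  0.0012 -0.3261]
[-0.042, 0.006, -0.001, -0.0, 0.0, -0.033]
[-0.042, 0.005, -0.001, -0.0, 0.0, -0.033]
[-0.042, 0.004, -0.001, -0.0, 0.0, -0.033]
[-0.043, 0.002, -0.001, -0.0, 0.0, -0.033]
[-0.043, 0.001, -0.001, -0.0, 0.0, -0.033]
[-0.043, -0.001, -0.001, -0.0, 0.0, -0.033]
[-0.043, -0.002, -0.001, -0.0, 0.0, -0.033]
[-0.042, -0.003, -0.001, -0.0, 0.0, -0.033]
[-0.042, -0.005, -0.001, -0.0, 0.0, -0.033]
[-0.042, -0.006, -0.001, -0.0, 0.0, -0.033]
```

View pics/w3.png

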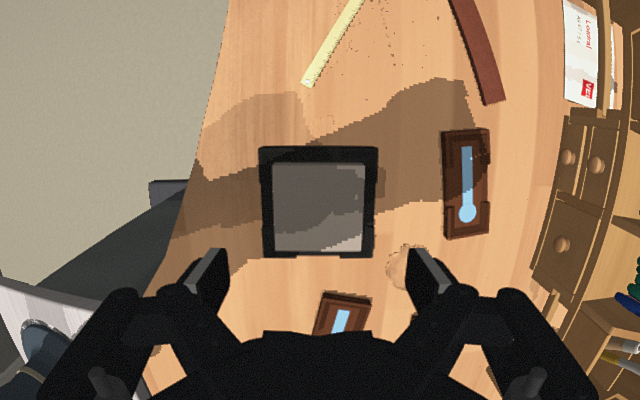

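Wrist view: the block is at (318,208), flat and centred inside the pad rim (0.7 mm off, top at 25 mm). The long rest is at (466,183).

>>> {"op": "jog_arm", "data": {"steps": [[-0.042, 0.006, -0.001, 0, 0, -0.033, 0], [-0.042, 0.005, -0.001, 0, 0, -0.033, 0], [-0.042, 0.004, -0.001, 0, 0, -0.033, 0], [-0.043, 0.002, -0.001, 0, 0, -0.033, 0], [-0.043, 0.001, -0.001, 0, 0, -0.033, 0]]}}

```text
time_s: 11.9
eef_pos: [0.4466, 0.0945, 0.1108]
ee_rot: [[-0.174, 0.985, -0.003], [0.985, 0.174, -0.002], [-0.001, -0.003, -1.0]]
force: [0.4, -0.6, 0.5]
width: 0.0856
grip_force: 0.0
```

>>> {"op": "jog_arm", "data": {"steps": [[-0.043, -0.001, -0.001, 0, 0, -0.033, 0], [-0.043, -0.002, -0.001, 0, 0, -0.033, 0], [-0.042, -0.003, -0.001, 0, 0, -0.033, 0], [-0.042, -0.005, -0.001, 0, 0, -0.033, 0], [-0.042, -0.006, -0.001, 0, 0, -0.033, 0]]}}

```text
time_s: 12.52
eef_pos: [0.4804, -0.1152, 0.1158]
ee_rot: [[-0.333, 0.943, -0.003], [0.943, 0.333, -0.0], [0.001, -0.003, -1.0]]
force: [-0.7, 0.1, -0.3]
width: 0.0855
grip_force: 0.0
```

>>> {"op": "jog_arm", "data": {"steps": [[0, 0, 0, 0, 0, 0, 0], [0, 0, 0, 0, 0, 0, 0], [0, 0, 0, 0, 0, 0, 0], [0, 0, 0, 0, 0, 0, 0]]}}

```text
time_s: 13.02
eef_pos: [0.4811, -0.1128, 0.1168]
ee_rot: [[-0.334, 0.942, -0.001], [0.942, 0.334, -0.0], [0.0, -0.001, -1.0]]
force: [-0.0, -0.6, 0.1]
width: 0.0853
grip_force: 0.0
```

```bash
python3 - <<'E'
from h import *
s,T=pose();print(s['time_s'],T[:3,3])
c=camera('wrist')
W=wcloud(c,T);d=c['range_z']
print('cube',blob(W,d,.479,-.114,.05,.038,.06),'short',blob(W,d,.4835,-.2434,.03,.004,.02))
plan(0.4793,-0.1142,0.014,109.2,6,dec=4)
E
```

```text
13.025 [ 0.48110894 -0.11279012  0.11680677]
cube (4355, np.float64(0.0487), array([ 479.1, -113.7]), array([48.5, 48.2]), -70.7) short (341, np.float64(0.0132), array([ 483.8, -241.7]), array([31.8, 13.2]), 89.7)
total [-0.0005 -0.0021  0.1029] turn [-0.0007  0.0001  0.0054]
[-0.0001, -0.0004, 0.0171, -0.0001, 0.0, 0.0009]
[-0.0001, -0.0004, 0.0171, -0.0001, 0.0, 0.0009]
[-0.0001, -0.0004, 0.0171, -0.0001, 0.0, 0.0009]
[-0.0001, -0.0004, 0.0171, -0.0001, 0.0, 0.0009]
[-0.0001, -0.0004, 0.0171, -0.0001, 0.0, 0.0009]
[-0.0001, -0.0004, 0.0171, -0.0001, 0.0, 0.0009]
```

>>> {"op": "jog_arm", "data": {"steps": [[-0.0001, -0.0004, 0.02, 0, 0, 0.001, 0], [-0.0001, -0.0004, 0.02, 0, 0, 0.001, 0], [-0.0001, -0.0004, 0.02, 0, 0, 0.001, 0], [-0.0001, -0.0004, 0.02, 0, 0, 0.001, 0], [0, -0.0004, 0.016, 0, 0, 0.001, 0]]}}

```text
time_s: 13.7
eef_pos: [0.4794, -0.1146, 0.0203]
ee_rot: [[-0.328, 0.945, -0.001], [0.945, 0.328, -0.0], [-0.0, -0.001, -1.0]]
force: [0.8, -0.3, 0.1]
width: 0.0852
grip_force: 0.0
```

>>> {"op": "jog_arm", "data": {"steps": [[0, 0, 0.008, 0, 0, 0, 0], [0, 0, 0, 0, 0, 0, 0], [0, 0, 0, 0, 0, 0, 0.7], [0, 0, 0, 0, 0, 0, 0.7], [0, 0, 0, 0, 0, 0, 0.7]], "grip_force": 80}}

```text
time_s: 14.32
eef_pos: [0.4797, -0.1153, 0.0138]
ee_rot: [[-0.328, 0.945, 0.001], [0.945, 0.328, -0.0], [-0.001, 0.0, -1.0]]
force: [-0.7, -0.5, 5.6]
width: 0.0468
grip_force: 84.3
```

>>> {"op": "jog_arm", "data": {"steps": [[0, 0, 0, 0, 0, 0, 0.7], [0, 0, 0, 0, 0, 0, 0.7], [0, 0, 0, 0, 0, 0, 0.7]]}}

```text
time_s: 14.7
eef_pos: [0.4797, -0.1153, 0.0138]
ee_rot: [[-0.328, 0.945, 0.001], [0.945, 0.328, -0.0], [-0.001, 0.0, -1.0]]
force: [-1.1, -0.3, 5.8]
width: 0.0475
grip_force: 84.3
```

>>> {"op": "jog_arm", "data": {"steps": [[0, 0, -0.01, 0, 0, 0, 0.7], [0, 0, -0.02, 0, 0, 0, 0.7], [0, 0, -0.03, 0, 0, 0, 0.7], [0, 0, -0.03, 0, 0, 0, 0.7], [0, 0, -0.015, 0, 0, 0, 0.7]]}}

```text
time_s: 15.32
eef_pos: [0.4795, -0.1149, 0.1192]
ee_rot: [[-0.328, 0.945, 0.001], [0.945, 0.328, -0.0], [-0.001, 0.001, -1.0]]
force: [-0.5, -0.4, -6.5]
width: 0.0469
grip_force: 84.0
```

```bash
python3 - <<'E'
from h import *
s,T=pose();print(T[:3,3],s['width'],s['grip_force'],s['force'])
plan(0.4142,0.305,0.115,90.3,12,dec=3)
E
```

```text
[ 0.47945655 -0.11490416  0.11918759] 0.04691414137501653 84.011310338974 [-0.50779108 -0.40457892 -6.52096218]
total [0.4181 0.076  0.0039] turn [0.0008 0.0006 0.3287]
[0.035, 0.006, 0.0, 0.0, 0.0, 0.027]
[0.035, 0.005, 0.0, 0.0, 0.0, 0.027]
[0.035, 0.004, 0.0, 0.0, 0.0, 0.027]
[0.035, 0.003, 0.0, 0.0, 0.0, 0.027]
[0.035, 0.002, 0.0, 0.0, 0.0, 0.027]
[0.035, 0.002, 0.0, 0.0, 0.0, 0.027]
[0.035, 0.001, 0.0, 0.0, 0.0, 0.027]
[0.035, -0.0, 0.0, 0.0, 0.0, 0.027]
[0.035, -0.001, 0.0, 0.0, 0.0, 0.027]
[0.035, -0.002, 0.0, 0.0, 0.0, 0.027]
[0.035, -0.003, 0.0, 0.0, 0.0, 0.027]
[0.035, -0.004, 0.0, 0.0, 0.0, 0.027]
```

>>> {"op": "jog_arm", "data": {"steps": [[0.035, 0.006, 0, 0, 0, 0.027, 0.7], [0.035, 0.005, 0, 0, 0, 0.027, 0.7], [0.035, 0.004, 0, 0, 0, 0.027, 0.7], [0.035, 0.003, 0, 0, 0, 0.027, 0.7], [0.035, 0.002, 0, 0, 0, 0.027, 0.7]]}}

```text
time_s: 15.95
eef_pos: [0.449, 0.0599, 0.1174]
ee_rot: [[-0.197, 0.98, -0.002], [0.98, 0.197, -0.001], [-0.0, -0.002, -1.0]]
force: [0.1, -0.0, -6.3]
width: 0.0472
grip_force: 84.0
```

>>> {"op": "jog_arm", "data": {"steps": [[0.035, 0.002, 0, 0, 0, 0.027, 0.7], [0.035, 0.001, 0, 0, 0, 0.027, 0.7], [0.035, 0, 0, 0, 0, 0.027, 0.7], [0.035, -0.001, 0, 0, 0, 0.027, 0.7], [0.035, -0.002, 0, 0, 0, 0.027, 0.7]]}}

```text
time_s: 16.58
eef_pos: [0.4239, 0.2328, 0.1172]
ee_rot: [[-0.063, 0.998, -0.002], [0.998, 0.063, -0.002], [-0.002, -0.002, -1.0]]
force: [-0.5, 0.4, -5.5]
width: 0.0473
grip_force: 84.0
```

>>> {"op": "jog_arm", "data": {"steps": [[0.035, -0.003, 0, 0, 0, 0.027, 0.7], [0.033, -0.004, 0, 0, 0, 0.027, 0.7], [0, 0, 0, 0, 0, 0, 0.7], [0, 0, 0, 0, 0, 0, 0.7], [0, 0, 0, 0, 0, 0, 0.7]]}}

```text
time_s: 17.2
eef_pos: [0.4145, 0.2983, 0.1175]
ee_rot: [[-0.008, 1.0, -0.001], [1.0, 0.008, -0.002], [-0.002, -0.001, -1.0]]
force: [0.3, 0.7, -6.0]
width: 0.0471
grip_force: 83.8
```

>>> {"op": "jog_arm", "data": {"steps": [[0, 0, 0, 0, 0, 0, 0.7], [0, 0, 0, 0, 0, 0, 0.7]]}}

```text
time_s: 17.45
eef_pos: [0.4148, 0.2992, 0.1179]
ee_rot: [[-0.009, 1.0, -0.0], [1.0, 0.009, -0.001], [-0.001, -0.0, -1.0]]
force: [0.4, -0.6, -6.5]
width: 0.0471
grip_force: 83.8
```

```bash
python3 - <<'E'
from h import *
s,T=pose();print(s['time_s'],T[:3,3],s['width'],s['grip_force'])
c=camera('wrist')
W=wcloud(c,T);d=c['range_z']
z=T[2,3]-.0138
b=blob(W,d,T[0,3],T[1,3],.04,z+.038,z+.06);print('cube',b)
print('block',blob(W,d,.4142,.3062,.075,.0195,.035))
plan(.4142+T[0,3]-b[2][0]/1e3,.3062+T[1,3]-b[2][1]/1e3,0.05,90.3,6,dec=4)
E
```

```text
17.45 [0.41476219 0.29920869 0.11787825] 0.04708243630567644 83.78098011016846
cube (13782, np.float64(0.1527), array([415. , 301.1]), array([74.2, 48.6]), 0.2)
block (4326, np.float64(0.0256), array([414.2, 321.6]), array([68.5, 39.5]), 0.4)
total [ 0.005  -0.0007  0.0679] turn [-0.0003  0.0005  0.0039]
[0.0008, -0.0001, 0.0113, -0.0001, 0.0001, 0.0006]
[0.0008, -0.0001, 0.0113, -0.0001, 0.0001, 0.0006]
[0.0008, -0.0001, 0.0113, -0.0001, 0.0001, 0.0006]
[0.0008, -0.0001, 0.0113, -0.0001, 0.0001, 0.0006]
[0.0008, -0.0001, 0.0113, -0.0001, 0.0001, 0.0006]
[0.0008, -0.0001, 0.0113, -0.0001, 0.0001, 0.0006]
```

>>> {"op": "jog_arm", "data": {"steps": [[0.001, -0.0001, 0.015, 0, 0, 0.0006, 0.7], [0.001, -0.0001, 0.015, 0, 0, 0.0006, 0.7], [0.001, -0.0001, 0.015, 0, 0, 0.0006, 0.7], [0.001, -0.0001, 0.013, 0, 0, 0.0006, 0.7], [0.001, -0.0001, 0.01, 0, 0, 0.0006, 0.7]]}}

```text
time_s: 18.12
eef_pos: [0.4139, 0.3045, 0.0487]
ee_rot: [[-0.007, 1.0, -0.001], [1.0, 0.007, -0.001], [-0.001, -0.001, -1.0]]
force: [0.4, -0.3, -5.5]
width: 0.0465
grip_force: 83.9
```

>>> {"op": "jog_arm", "data": {"steps": [[0, 0, 0.004, 0, 0, 0, 0.7], [0, 0, 0, 0, 0, 0, 0.7], [0, 0, 0, 0, 0, 0, 0.7], [0, 0, 0, 0, 0, 0, 0.7]]}}

```text
time_s: 18.62
eef_pos: [0.4143, 0.3049, 0.0463]
ee_rot: [[-0.007, 1.0, 0.0], [1.0, 0.007, 0.0], [0.0, 0.0, -1.0]]
force: [-0.1, -0.4, -6.1]
width: 0.0473
grip_force: 83.8
```

Cube centre is at about (0.4145, 0.3065). I'll lower the last 7.5 mm slowly.

>>> {"op": "jog_arm", "data": {"steps": [[0, 0, 0.002, 0, 0, 0, 0.7], [0, 0, 0.002, 0, 0, 0, 0.7], [0, 0, 0.002, 0, 0, 0, 0.7], [0, 0, 0.001, 0, 0, 0, 0.7], [0, 0, 0, 0, 0, 0, 0.7]]}}

```text
time_s: 19.25
eef_pos: [0.414, 0.3046, 0.0388]
ee_rot: [[-0.007, 1.0, -0.0], [1.0, 0.007, -0.001], [-0.001, -0.0, -1.0]]
force: [-0.1, -0.4, -6.2]
width: 0.0469
grip_force: 84.0
```

>>> {"op": "jog_arm", "data": {"steps": [[0, 0, 0.0005, 0, 0, 0, 0.7], [0, 0, 0, 0, 0, 0, 0.7], [0, 0, 0, 0, 0, 0, 0.7]]}}

```text
time_s: 19.62
eef_pos: [0.4141, 0.3047, 0.0387]
ee_rot: [[-0.007, 1.0, -0.0], [1.0, 0.007, -0.0], [-0.0, -0.0, -1.0]]
force: [-2.8, -1.0, 1.2]
width: 0.0468
grip_force: 84.4
```

Touching now: the force went from -6 to +1 N. I'll release and rise.

>>> {"op": "jog_arm", "data": {"steps": [[0, 0, 0, 0, 0, 0, 0.4], [0, 0, 0, 0, 0, 0, 0], [0, 0, 0, 0, 0, 0, 0], [0, 0, -0.015, 0, 0, 0, 0], [0, 0, -0.045, 0, 0, 0, 0]]}}

```text
time_s: 20.25
eef_pos: [0.413, 0.3038, 0.0982]
ee_rot: [[-0.007, 1.0, -0.003], [1.0, 0.007, -0.004], [-0.004, -0.003, -1.0]]
force: [-0.4, 0.9, -0.5]
width: 0.0853
grip_force: 0.0
```

>>> {"op": "jog_arm", "data": {"steps": [[0, 0, -0.05, 0, 0, 0, 0], [0, 0, 0, 0, 0, 0, 0], [0, 0, 0, 0, 0, 0, 0]]}}

```text
time_s: 20.62
eef_pos: [0.4137, 0.3047, 0.1486]
ee_rot: [[-0.007, 1.0, -0.0], [1.0, 0.007, 0.0], [0.0, -0.0, -1.0]]
force: [-0.8, -0.3, -0.3]
width: 0.0855
grip_force: 0.0
```

```bash
python3 - <<'E'
from h import *
s,T=pose();print(s['time_s'],T[:3,3])
c=camera('wrist')
W=wcloud(c,T);d=c['range_z']
print('cube',blob(W,d,.414,.306,.05,.06,.09),'block',blob(W,d,.414,.306,.06,.0195,.09))
print('long',blob(W,d,.5053,.0215,.05,.005,.03),'short',blob(W,d,.484,-.2425,.03,.004,.02))
plan(0.484,-0.2425,0.1,89.8,14,dec=3)
E
```

```text
20.625 [0.41368641 0.30470046 0.14859773]
cube (4131, np.float64(0.0734), array([414.6, 306.6]), array([48.2, 48.1]), 0.2) block (6352, np.float64(0.0732), array([414.5, 306.2]), array([69.5, 69.2]), -89.6)
long None short None
total [-0.5473  0.0669  0.0484] turn [-0.0015  0.0013  0.0105]
[-0.039, 0.005, 0.003, -0.0, 0.0, 0.001]
[-0.039, 0.005, 0.003, -0.0, 0.0, 0.001]
[-0.039, 0.005, 0.003, -0.0, 0.0, 0.001]
[-0.039, 0.005, 0.003, -0.0, 0.0, 0.001]
[-0.039, 0.005, 0.003, -0.0, 0.0, 0.001]
[-0.039, 0.005, 0.003, -0.0, 0.0, 0.001]
[-0.039, 0.005, 0.003, -0.0, 0.0, 0.001]
[-0.039, 0.005, 0.003, -0.0, 0.0, 0.001]
[-0.039, 0.005, 0.003, -0.0, 0.0, 0.001]
[-0.039, 0.005, 0.003, -0.0, 0.0, 0.001]
[-0.039, 0.005, 0.003, -0.0, 0.0, 0.001]
[-0.039, 0.005, 0.003, -0.0, 0.0, 0.001]
[-0.039, 0.005, 0.003, -0.0, 0.0, 0.001]
[-0.039, 0.005, 0.003, -0.0, 0.0, 0.001]
```

```bash
python3 - <<'E'
from h import *
plan(0.5053,0.0215,0.12,63.5,8,dec=3)
E
```

```text
total [-0.2835  0.09    0.0281] turn [-0.0011  0.0016  0.4695]
[-0.035, 0.011, 0.004, -0.0, 0.0, 0.059]
[-0.035, 0.013, 0.004, -0.0, 0.0, 0.059]
[-0.034, 0.015, 0.003, -0.0, 0.0, 0.059]
[-0.033, 0.017, 0.003, -0.0, 0.0, 0.059]
[-0.032, 0.019, 0.003, -0.0, 0.0, 0.059]
[-0.031, 0.021, 0.003, -0.0, 0.0, 0.059]
[-0.029, 0.023, 0.003, -0.0, 0.0, 0.059]
[-0.028, 0.024, 0.003, -0.0, 0.0, 0.059]
```

>>> {"op": "jog_arm", "data": {"steps": [[-0.035, 0.011, 0.004, 0, 0, 0.059, 0], [-0.035, 0.013, 0.004, 0, 0, 0.059, 0], [-0.034, 0.015, 0.003, 0, 0, 0.059, 0], [-0.033, 0.017, 0.003, 0, 0, 0.059, 0], [-0.032, 0.019, 0.003, 0, 0, 0.059, 0]]}}

```text
time_s: 21.3
eef_pos: [0.4693, 0.1263, 0.1301]
ee_rot: [[0.286, 0.958, -0.003], [0.958, -0.286, -0.002], [-0.003, -0.002, -1.0]]
force: [0.7, -0.8, 0.4]
width: 0.0854
grip_force: 0.0
```

>>> {"op": "jog_arm", "data": {"steps": [[-0.031, 0.021, 0.003, 0, 0, 0.059, 0], [-0.029, 0.023, 0.003, 0, 0, 0.059, 0], [-0.028, 0.024, 0.003, 0, 0, 0.059, 0], [0, 0, 0, 0, 0, 0, 0], [0, 0, 0, 0, 0, 0, 0]]}}

```text
time_s: 21.92
eef_pos: [0.5032, 0.0222, 0.1215]
ee_rot: [[0.448, 0.894, -0.003], [0.894, -0.448, -0.001], [-0.002, -0.002, -1.0]]
force: [0.1, -0.6, 0.1]
width: 0.0853
grip_force: 0.0
```

>>> {"op": "jog_arm", "data": {"steps": [[0, 0, 0, 0, 0, 0, 0], [0, 0, 0, 0, 0, 0, 0], [0, 0, 0, 0, 0, 0, 0]]}}

```text
time_s: 22.3
eef_pos: [0.504, 0.0224, 0.1225]
ee_rot: [[0.448, 0.894, -0.0], [0.894, -0.448, -0.0], [-0.0, -0.0, -1.0]]
force: [-0.4, -0.5, -0.4]
width: 0.0854
grip_force: 0.0
```

```bash
cat >> h.py <<'E'
def look(n=None):
    s,T=pose();c=camera('wrist')
    if n: cv2.imwrite(f'pics/{n}.png',c['img'][:,:,::-1])
    print(s['time_s'],np.round(T[:3,3],4),'yaw',round(np.degrees(np.arctan2(T[1,0],T[0,0])),2),'w',round(s['width'],4),'g',round(s['grip_force'],1),'f',np.round(s['force'],1))
    return s,T,c,wcloud(c,T),c['range_z']
E
python3 - <<'E'
from h import *
s,T,c,W,d=look('w4')
b=blob(W,d,.5053,.0215,.05,.004,.03);print('long',b)
# axis by fit through points high on the bar: width profile along the long axis
z=W[...,2];m=(d>0)&(z>.004)&(z<.03)&(np.hypot(W[...,0]-.5053,W[...,1]-.0215)<.05);q=W[m]
th=np.radians(b[4]);e=np.array([np.cos(th),np.sin(th)]);f=np.array([-e[1],e[0]]);o=b[2]/1e3
t=(q[:,:2]-o)@e;w=(q[:,:2]-o)@f
for k in np.arange(-.03,.031,.012):
    i=abs(t-k)<.003;print(round(k,3),np.round([w[i].min(),w[i].max(),q[i,2].max()],4))
E
```

```text
22.3 [0.504  0.0224 0.1225] yaw 63.41 w 0.0854 g 0.0 f [-0.4 -0.5 -0.4]
long (1140, np.float64(0.0151), array([505.8,  21.3]), array([68.8, 17.6]), 64.3)
-0.03 [-0.0088  0.0079  0.0191]
-0.018 [-0.008   0.0086  0.0191]
-0.006 [-0.0046  0.0066  0.0153]
0.006 [-0.0039  0.0073  0.0146]
0.018 [-0.0031  0.0079  0.0132]
0.03 [-0.0016  0.0085  0.0131]
```

View pics/w4.png

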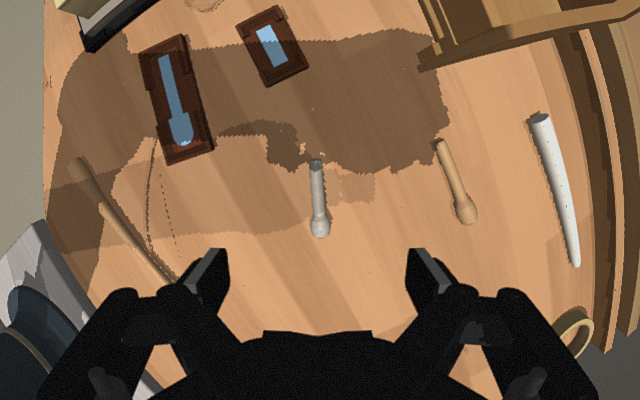

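Wrist view: the long punch is at (319,200) with its head end toward the gripper (320,228). The wooden punch is at (458,185), head at (465,213). The wood rest's head recess is at its near end (183,130).

```bash
python3 - <<'E'
from h import *
plan(0.5045,0.0218,0.003,67,6)
E
```

```text
total [-1.000e-04  7.000e-04  1.195e-01] turn [-0.0001  0.0005 -0.0629]
[-0.0, 0.0001, 0.0199, -0.0, 0.0001, -0.0105]
[-0.0, 0.0001, 0.0199, -0.0, 0.0001, -0.0105]
[-0.0, 0.0001, 0.0199, -0.0, 0.0001, -0.0105]
[-0.0, 0.0001, 0.0199, -0.0, 0.0001, -0.0105]
[-0.0, 0.0001, 0.0199, -0.0, 0.0001, -0.0105]
[-0.0, 0.0001, 0.0199, -0.0, 0.0001, -0.0105]
```

>>> {"op": "jog_arm", "data": {"steps": [[0, 0, 0.022, 0, 0, -0.012, 0], [0, 0, 0.022, 0, 0, -0.012, 0], [0, 0, 0.022, 0, 0, -0.012, 0], [0, 0.0005, 0.02, 0, 0, -0.012, 0], [0, 0, 0.016, 0, 0, -0.012, 0]]}}

```text
time_s: 22.98
eef_pos: [0.5044, 0.0217, 0.0197]
ee_rot: [[0.394, 0.919, -0.0], [0.919, -0.394, -0.001], [-0.001, -0.0, -1.0]]
force: [-0.3, 0.1, 0.6]
width: 0.0855
grip_force: 0.0
```

>>> {"op": "jog_arm", "data": {"steps": [[0, 0, 0.008, 0, 0, 0, 0], [0, 0, 0, 0, 0, 0, 0], [0, 0, 0, 0, 0, 0, 0], [0, 0, 0, 0, 0, 0, 0]]}}

```text
time_s: 23.48
eef_pos: [0.505, 0.0216, 0.013]
ee_rot: [[0.394, 0.919, 0.001], [0.919, -0.394, -0.0], [0.0, 0.001, -1.0]]
force: [0.9, 0.3, 0.7]
width: 0.0857
grip_force: 0.0
```

>>> {"op": "jog_arm", "data": {"steps": [[0, 0, 0.006, 0, 0, 0, 0], [0, 0, 0.004, 0, 0, 0, 0.3], [0, 0, 0, 0, 0, 0, 0.6], [0, 0, 0, 0, 0, 0, 0.7], [0, 0, 0, 0, 0, 0, 0.8]], "grip_force": 40}}

```text
time_s: 24.1
eef_pos: [0.5045, 0.0215, 0.0025]
ee_rot: [[0.394, 0.919, -0.0], [0.919, -0.394, -0.001], [-0.001, 0.0, -1.0]]
force: [0.3, -0.1, 0.8]
width: 0.0174
grip_force: 0.0
```

>>> {"op": "jog_arm", "data": {"steps": [[0, 0, 0, 0, 0, 0, 1], [0, 0, 0, 0, 0, 0, 1], [0, 0, 0, 0, 0, 0, 1], [0, 0, 0, 0, 0, 0, 1]]}}

```text
time_s: 24.6
eef_pos: [0.5044, 0.0216, 0.0026]
ee_rot: [[0.394, 0.919, -0.0], [0.919, -0.394, -0.0], [-0.0, -0.0, -1.0]]
force: [-1.2, 0.7, 5.5]
width: 0.0136
grip_force: 39.2
```

>>> {"op": "jog_arm", "data": {"steps": [[0, 0, -0.01, 0, 0, 0, 1], [0, 0, -0.025, 0, 0, 0, 1], [0, 0, -0.035, 0, 0, 0, 1], [0, 0, -0.03, 0, 0, 0, 1], [0, 0, -0.01, 0, 0, 0, 1]]}}

```text
time_s: 25.22
eef_pos: [0.5055, 0.0217, 0.1141]
ee_rot: [[0.394, 0.919, 0.003], [0.919, -0.394, 0.0], [0.001, 0.003, -1.0]]
force: [0.1, -0.1, -0.8]
width: 0.0135
grip_force: 39.1
```

```bash
python3 - <<'E'
from h import *
s,T,c,W,d=look('w5')
P=(W-T[:3,3])@T[:3,:3]
m=(d>0)&(abs(P[...,2]+.003)<.015)&(abs(P[...,1])<.02)&(abs(P[...,0])<.05);q=P[m];print(q.min(0),q.max(0))
plan(0.5436,0.3238,0.11,97.9,9,dec=3)
E
```

```text
25.225 [0.5055 0.0217 0.1141] yaw 66.78 w 0.0135 g 39.1 f [ 0.1 -0.1 -0.8]
[-0.03238647 -0.01992997 -0.01797639] [0.03468401 0.01995759 0.00273086]
total [ 0.2926 -0.0841  0.0045] turn [ 0.0029 -0.0008 -0.543 ]
[0.033, -0.009, 0.0, 0.0, -0.0, -0.06]
[0.033, -0.007, 0.0, 0.0, -0.0, -0.06]
[0.033, -0.005, 0.0, 0.0, -0.0, -0.06]
[0.034, -0.003, 0.0, 0.0, -0.0, -0.06]
[0.034, -0.001, 0.0, 0.0, -0.0, -0.06]
[0.034, 0.001, 0.0, 0.0, -0.0, -0.06]
[0.034, 0.003, 0.0, 0.0, -0.0, -0.06]
[0.033, 0.005, 0.0, 0.0, -0.0, -0.06]
[0.033, 0.007, 0.0, 0.0, -0.0, -0.06]
```

>>> {"op": "jog_arm", "data": {"steps": [[0.033, -0.009, 0, 0, 0, -0.06, 1], [0.033, -0.007, 0, 0, 0, -0.06, 1], [0.033, -0.005, 0, 0, 0, -0.06, 1], [0.034, -0.003, 0, 0, 0, -0.06, 1], [0.034, -0.001, 0, 0, 0, -0.06, 1]]}}

```text
time_s: 25.9
eef_pos: [0.5277, 0.1916, 0.112]
ee_rot: [[0.101, 0.995, -0.001], [0.995, -0.101, -0.001], [-0.001, -0.001, -1.0]]
force: [0.0, -0.3, -1.3]
width: 0.0134
grip_force: 39.2
```

>>> {"op": "jog_arm", "data": {"steps": [[0.034, 0.001, 0, 0, 0, -0.06, 1], [0.034, 0.003, 0, 0, 0, -0.06, 1], [0.033, 0.005, 0, 0, 0, -0.06, 1], [0.033, 0.007, 0, 0, 0, -0.063, 1], [0, 0, 0, 0, 0, 0, 1]]}}

```text
time_s: 26.52
eef_pos: [0.5449, 0.3286, 0.1116]
ee_rot: [[-0.145, 0.989, -0.001], [0.989, 0.145, 0.001], [0.001, -0.0, -1.0]]
force: [0.3, -0.3, -1.1]
width: 0.0136
grip_force: 39.1
```

>>> {"op": "jog_arm", "data": {"steps": [[0, 0, 0, 0, 0, 0, 1], [0, 0, 0, 0, 0, 0, 1], [0, 0, 0, 0, 0, 0, 1], [0, 0, 0, 0, 0, 0, 1]]}}

```text
time_s: 27.02
eef_pos: [0.5458, 0.3231, 0.1124]
ee_rot: [[-0.137, 0.991, -0.0], [0.991, 0.137, -0.001], [-0.001, -0.0, -1.0]]
force: [0.5, -0.4, -1.4]
width: 0.0136
grip_force: 39.1
```

```bash
python3 - <<'E'
from h import *
s,T,c,W,d=look('w6')
print('lrest',blob(W,d,.5436,.3238,.07,.004,.02))
P=(W-T[:3,3])@T[:3,:3]
m=(d>0)&(abs(P[...,2]+.003)<.015)&(abs(P[...,1])<.012)&(abs(P[...,0])<.05);q=P[m];print(q.min(0),q.max(0))
hsv=cv2.cvtColor(c['img'],cv2.COLOR_RGB2HSV);m=(hsv[...,0]>90)&(hsv[...,0]<115)&(hsv[...,1]>60)&(hsv[...,2]>120)&(np.hypot(W[...,0]-.5436,W[...,1]-.3238)<.06)
v,u=np.nonzero(m);print('inlay',len(u),rect(wcast(c,T,np.c_[u,v],.007)))
plan(0.5436,0.3238,0.03,97.9,5)
E
```

```text
27.025 [0.5458 0.3231 0.1124] yaw 97.86 w 0.0136 g 39.1 f [ 0.5 -0.4 -1.4]
lrest (4104, np.float64(0.0114), array([543.5, 324.6]), array([94.4, 44.5]), -82.2)
[-0.03230539 -0.01190807 -0.01798801] [0.03465643 0.01198839 0.0023668 ]
inlay 338 (array([541.9, 327.3]), array([59.9, 10. ]), -86.7)
total [ 0.001  -0.002   0.0824] turn [-0.0003  0.0005 -0.0007]
[0.0002, -0.0004, 0.0165, -0.0001, 0.0001, -0.0001]
[0.0002, -0.0004, 0.0165, -0.0001, 0.0001, -0.0001]
[0.0002, -0.0004, 0.0165, -0.0001, 0.0001, -0.0001]
[0.0002, -0.0004, 0.0165, -0.0001, 0.0001, -0.0001]
[0.0002, -0.0004, 0.0165, -0.0001, 0.0001, -0.0001]
```

View pics/w6.png

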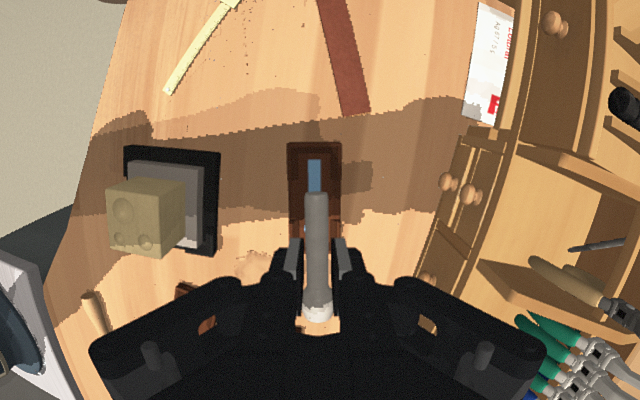

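Wrist view: the long punch is held at (317,250), lined up over the long rest at (314,190). The cube sits upright on the block at (165,205).

>>> {"op": "jog_arm", "data": {"steps": [[0.0003, -0.0004, 0.02, 0, 0, 0, 1], [0.0003, -0.0004, 0.02, 0, 0, 0, 1], [0.0003, -0.0004, 0.02, 0, 0, 0, 1], [0.0003, -0.0004, 0.018, 0, 0, 0, 1], [0.0003, -0.0004, 0.008, 0, 0, 0, 1]]}}

```text
time_s: 27.7
eef_pos: [0.5427, 0.3242, 0.0243]
ee_rot: [[-0.137, 0.991, -0.002], [0.991, 0.137, -0.002], [-0.002, -0.003, -1.0]]
force: [-0.0, 0.1, 0.0]
width: 0.0136
grip_force: 39.1
```

>>> {"op": "jog_arm", "data": {"steps": [[0, 0, 0, 0, 0, 0, 1], [0, 0, 0, 0, 0, 0, 1], [0, 0, 0, 0, 0, 0, 1], [0, 0, 0, 0, 0, 0, 1]]}}

```text
time_s: 28.2
eef_pos: [0.5437, 0.3249, 0.0268]
ee_rot: [[-0.138, 0.99, 0.0], [0.99, 0.138, 0.0], [-0.0, 0.0, -1.0]]
force: [-0.3, 0.1, -1.1]
width: 0.0134
grip_force: 39.1
```

>>> {"op": "jog_arm", "data": {"steps": [[-0.0005, 0, 0.005, 0, 0, 0, 1], [0, 0, 0.005, 0, 0, 0, 1], [0, 0, 0.004, 0, 0, 0, 1], [0, 0, 0.002, 0, 0, 0, 1], [0, 0, 0, 0, 0, 0, 1]]}}

```text
time_s: 28.82
eef_pos: [0.5436, 0.3241, 0.0101]
ee_rot: [[-0.137, 0.991, -0.0], [0.991, 0.137, -0.001], [-0.001, -0.0, -1.0]]
force: [0.4, -0.2, -0.4]
width: 0.0135
grip_force: 39.1
```

>>> {"op": "jog_arm", "data": {"steps": [[0, 0, 0, 0, 0, 0, 1], [0, 0, 0, 0, 0, 0, 1]]}}

```text
time_s: 29.08
eef_pos: [0.5436, 0.3242, 0.0104]
ee_rot: [[-0.137, 0.991, -0.0], [0.991, 0.137, -0.0], [-0.0, -0.0, -1.0]]
force: [0.0, 0.6, -1.3]
width: 0.0131
grip_force: 39.1
```

>>> {"op": "jog_arm", "data": {"steps": [[0, 0, 0.001, 0, 0, 0, 1], [0, 0, 0, 0, 0, 0, 1], [0, 0, 0, 0, 0, 0, 0.7], [0, 0, 0, 0, 0, 0, 0.5], [0, 0, 0, 0, 0, 0, 0]]}}

```text
time_s: 29.7
eef_pos: [0.5435, 0.3241, 0.0091]
ee_rot: [[-0.137, 0.991, -0.0], [0.991, 0.137, -0.001], [-0.001, -0.0, -1.0]]
force: [-0.8, -0.4, -0.1]
width: 0.0592
grip_force: 0.0
```

>>> {"op": "jog_arm", "data": {"steps": [[0, 0, 0, 0, 0, 0, 0], [0, 0, -0.02, 0, 0, 0, 0], [0, 0, -0.04, 0, 0, 0, 0], [0, 0, -0.05, 0, 0, 0, 0], [0, 0, 0, 0, 0, 0, 0]]}}

```text
time_s: 30.32
eef_pos: [0.5468, 0.3254, 0.1252]
ee_rot: [[-0.137, 0.991, 0.008], [0.991, 0.137, 0.005], [0.004, 0.009, -1.0]]
force: [0.5, 0.4, 0.3]
width: 0.0854
grip_force: 0.0
```

>>> {"op": "jog_arm", "data": {"steps": [[0, 0, 0, 0, 0, 0, 0], [0, 0, 0, 0, 0, 0, 0]]}}

```text
time_s: 30.58
eef_pos: [0.5427, 0.3239, 0.1183]
ee_rot: [[-0.137, 0.991, -0.002], [0.991, 0.137, -0.002], [-0.001, -0.002, -1.0]]
force: [0.2, 0.3, -0.1]
width: 0.0856
grip_force: 0.0
```

```bash
python3 - <<'E'
from h import *
s,T,c,W,d=look('w7')
print('lrest',blob(W,d,.5436,.3238,.07,.004,.014),'punch>14',blob(W,d,.5436,.3238,.05,.0145,.04),'all',blob(W,d,.5436,.3238,.07,.004,.04))
plan(.625,-.0218,.2,88,10,dec=3)
E
```

```text
30.575 [0.5427 0.3239 0.1183] yaw 97.9 w 0.0856 g 0.0 f [ 0.2  0.3 -0.1]
lrest (4407, np.float64(0.0117), array([543.9, 324.4]), array([95.3, 44.5]), -81.9) punch>14 (1210, np.float64(0.0223), array([544.4, 325.1]), array([66.5, 16.8]), -81.8) all (5633, np.float64(0.0159), array([543.9, 324.4]), array([95.3, 44.5]), -81.9)
total [-0.3538  0.0337 -0.0813] turn [-0.0022  0.0017  0.1728]
[-0.035, 0.003, -0.008, -0.0, 0.0, 0.017]
[-0.035, 0.004, -0.008, -0.0, 0.0, 0.017]
[-0.035, 0.005, -0.008, -0.0, 0.0, 0.017]
[-0.035, 0.005, -0.008, -0.0, 0.0, 0.017]
[-0.035, 0.006, -0.008, -0.0, 0.0, 0.017]
[-0.035, 0.006, -0.008, -0.0, 0.0, 0.017]
[-0.035, 0.007, -0.008, -0.0, 0.0, 0.017]
[-0.035, 0.008, -0.008, -0.0, 0.0, 0.017]
[-0.035, 0.008, -0.008, -0.0, 0.0, 0.017]
[-0.034, 0.009, -0.008, -0.0, 0.0, 0.017]
```

View pics/w7.png

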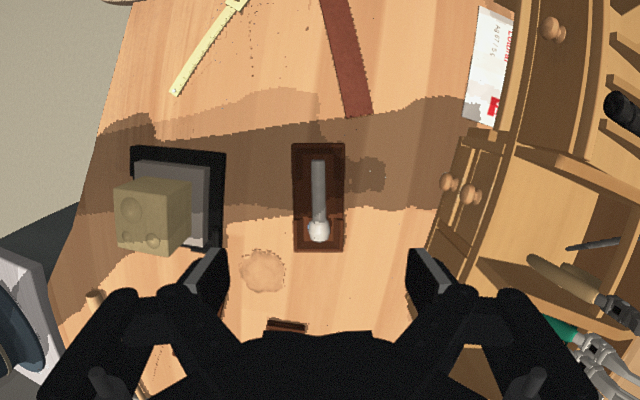

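Wrist view: the long punch lies in its rest at (318,200), on the floor and along it. The cube and block are undisturbed.

>>> {"op": "jog_arm", "data": {"steps": [[-0.035, -0.008, -0.003, 0, 0, 0.018, 0], [-0.038, -0.008, -0.003, 0, 0, 0.018, 0], [-0.038, -0.008, -0.003, 0, 0, 0.018, 0], [-0.038, -0.007, -0.003, 0, 0, 0.018, 0], [-0.038, -0.007, -0.003, 0, 0, 0.018, 0]]}}

```text
time_s: 31.25
eef_pos: [0.524, 0.1329, 0.1337]
ee_rot: [[-0.047, 0.999, -0.002], [0.999, 0.047, -0.001], [-0.001, -0.002, -1.0]]
force: [1.2, -0.7, -0.2]
width: 0.0854
grip_force: 0.0
```

>>> {"op": "jog_arm", "data": {"steps": [[-0.038, -0.006, -0.003, 0, 0, 0.018, 0], [-0.038, -0.006, -0.003, 0, 0, 0.018, 0], [-0.038, -0.005, -0.003, 0, 0, 0.018, 0], [-0.038, -0.005, -0.003, 0, 0, 0.018, 0], [-0.025, 0, 0, 0, 0, 0, 0]]}}

```text
time_s: 31.88
eef_pos: [0.5044, -0.0451, 0.1461]
ee_rot: [[0.027, 1.0, -0.002], [1.0, -0.027, -0.001], [-0.001, -0.002, -1.0]]
force: [0.9, 0.2, 0.7]
width: 0.0855
grip_force: 0.0
```

>>> {"op": "jog_arm", "data": {"steps": [[0, 0, 0, 0, 0, 0, 0], [0, 0, 0, 0, 0, 0, 0], [0, 0, 0, 0, 0, 0, 0], [0, 0, 0, 0, 0, 0, 0]]}}

```text
time_s: 32.38
eef_pos: [0.5053, -0.0421, 0.1463]
ee_rot: [[0.022, 1.0, -0.001], [1.0, -0.022, -0.0], [-0.0, -0.001, -1.0]]
force: [0.1, 0.5, 0.6]
width: 0.0852
grip_force: 0.0
```

```bash
python3 - <<'E'
from h import *
s,T,c,W,d=look('w8')
print('wood',blob(W,d,.625,-.0218,.06,.004,.03))
m=(d>0)&(W[...,2]>.03)&(W[...,2]<.26)&(W[...,0]>.58)&(W[...,0]<.72)&(W[...,1]>-.06)&(W[...,1]<.15);q=W[m]
if len(q):print('organiser',q.min(0),np.percentile(q,2,axis=0),q.max(0))
b=blob(W,d,.625,-.0218,.06,.004,.03)
z=W[...,2];m=(d>0)&(z>.004)&(z<.03)&(np.hypot(W[...,0]-.625,W[...,1]+.0218)<.06);q=W[m]
th=np.radians(b[4]);e=np.array([np.cos(th),np.sin(th)]);f=np.array([-e[1],e[0]]);o=b[2]/1e3
t=(q[:,:2]-o)@e;w=(q[:,:2]-o)@f
for k in np.arange(-.036,.037,.012):
    i=abs(t-k)<.003;print(round(k,3),np.round([w[i].min(),w[i].max(),q[i,2].max()],4))
E
```

```text
32.375 [ 0.5053 -0.0421  0.1463] yaw 88.72 w 0.0852 g 0.0 f [0.1 0.5 0.6]
wood (1163, np.float64(0.0172), array([620.6, -21.1]), array([84.5, 18.5]), -85.7)
organiser [ 0.58006852 -0.03200284  0.03003652] [0.6318588  0.07451215 0.0368383 ] [0.71998349 0.14366499 0.21570829]
-0.036 [-0.0022  0.0087  0.0139]
-0.024 [-0.0024  0.009   0.0142]
-0.012 [-0.0035  0.0081  0.0139]
0.0 [-0.0033  0.0063  0.0147]
0.012 [-0.0044  0.0064  0.0168]
0.024 [-0.0088  0.0091  0.0207]
0.036 [-0.0088  0.0082  0.021 ]
```

```bash
sed -i 's/def plan(x,y,z,a,n,T=None,dec=4):/def plan(x,y,z,a,n,T=None,dec=4,tilt=0):/; s/^    R=T\[:3,:3\].copy();w=/    R1=R1@Ro.from_rotvec([0,tilt,0]).as_matrix()\n    R=T[:3,:3].copy();w=/' h.py; python3 - <<'E'
from h import *
plan(.6222,-.0243,.146,89.7,4,tilt=.12,dec=4)
E
```

```text
total [0.0206 0.1164 0.0003] turn [ 0.0005  0.1205 -0.0175]
[0.0052, 0.0291, 0.0001, 0.0001, 0.0301, -0.0044]
[0.005, 0.0291, 0.0002, 0.0001, 0.0301, -0.0044]
[0.0049, 0.0292, 0.0004, 0.0001, 0.0301, -0.0044]
[0.0047, 0.0292, 0.0005, 0.0001, 0.0301, -0.0044]
```

>>> {"op": "jog_arm", "data": {"steps": [[0.0052, 0.029, 0, 0, 0.03, -0.0044, 0], [0.005, 0.029, 0, 0, 0.03, -0.0044, 0], [0.005, 0.029, 0.0004, 0, 0.03, -0.0044, 0], [0.0047, 0.029, 0.0005, 0, 0.03, -0.0044, 0], [0, 0, 0, 0, 0, 0, 0]]}}

```text
time_s: 33.05
eef_pos: [0.6231, -0.025, 0.146]
ee_rot: [[0.006, 1.0, 0.002], [0.993, -0.006, 0.118], [0.118, 0.001, -0.993]]
force: [-0.7, -0.8, -0.3]
width: 0.0857
grip_force: 0.0
```

>>> {"op": "jog_arm", "data": {"steps": [[0, 0, 0, 0, 0, 0, 0], [0, 0, 0, 0, 0, 0, 0], [0, 0, 0, 0, 0, 0, 0]]}}

```text
time_s: 33.42
eef_pos: [0.621, -0.025, 0.1467]
ee_rot: [[0.006, 1.0, 0.001], [0.993, -0.007, 0.119], [0.119, 0.001, -0.993]]
force: [-1.1, 0.4, -0.6]
width: 0.0855
grip_force: 0.0
```

```bash
python3 - <<'E'
from h import *
s,T,c,W,d=look('w9')
b=blob(W,d,.622,-.0213,.06,.004,.03);print(b)
z=W[...,2];m=(d>0)&(z>.004)&(z<.03)&(np.hypot(W[...,0]-.622,W[...,1]+.0213)<.06);q=W[m]
th=np.radians(b[4]);e=np.array([np.cos(th),np.sin(th)]);f=np.array([-e[1],e[0]]);o=b[2]/1e3
t=(q[:,:2]-o)@e;w=(q[:,:2]-o)@f
for k in np.arange(-.036,.037,.012):
    i=abs(t-k)<.003;p=o+k*e+f*(w[i].min()+w[i].max())/2;print(round(k,3),np.round([w[i].min(),w[i].max(),q[i,2].max()],4),np.round(p,4))
plan(.6222,-.0243,.005,89.7,7,tilt=.12)
E
```

```text
33.425 [ 0.621  -0.025   0.1467] yaw 89.63 w 0.0855 g 0.0 f [-1.1  0.4 -0.6]
(1266, np.float64(0.0171), array([623.9, -21.8]), array([84.5, 20. ]), 89.8)
-0.036 [-0.0091  0.0092  0.0201] [ 0.6237 -0.0578]
-0.024 [-0.0099  0.01    0.0206] [ 0.6237 -0.0458]
-0.012 [-0.0052  0.0062  0.016 ] [ 0.6233 -0.0338]
0.0 [-0.0042  0.0062  0.0154] [ 0.6229 -0.0218]
0.012 [-0.0042  0.0061  0.0147] [ 0.623  -0.0098]
0.024 [-0.0042  0.0061  0.0145] [0.6231 0.0022]
0.036 [-0.0042  0.008   0.0133] [0.6222 0.0142]
total [-0.0162  0.0009  0.1407] turn [ 0.0009  0.0004 -0.0011]
[-0.0023, 0.0001, 0.0201, 0.0001, 0.0001, -0.0002]
[-0.0023, 0.0001, 0.0201, 0.0001, 0.0001, -0.0002]
[-0.0023, 0.0001, 0.0201, 0.0001, 0.0001, -0.0002]
[-0.0023, 0.0001, 0.0201, 0.0001, 0.0001, -0.0002]
[-0.0023, 0.0001, 0.0201, 0.0001, 0.0001, -0.0002]
[-0.0023, 0.0001, 0.0201, 0.0001, 0.0001, -0.0002]
[-0.0023, 0.0001, 0.0201, 0.0001, 0.0001, -0.0002]
```

View pics/w9.png

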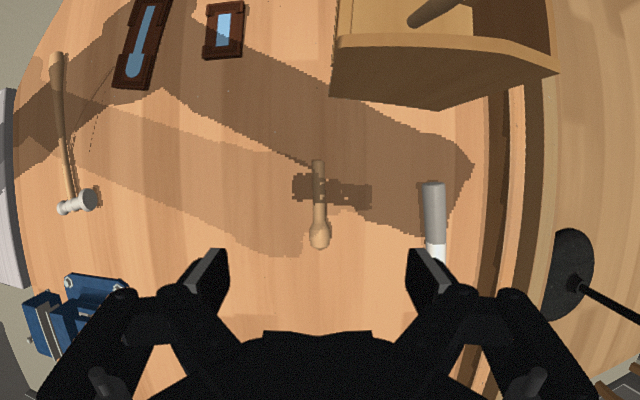

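Wrist view: the wooden punch is between the fingers at (319,205), head at (320,237). The organiser corner is at (330,95), clear of the gripper, and the white rod at (433,215) is clear of the right finger.

>>> {"op": "jog_arm", "data": {"steps": [[-0.0023, 0.0004, 0.022, 0, 0, 0, 0], [-0.0024, 0.0004, 0.022, 0, 0, 0, 0], [-0.0024, 0.0004, 0.022, 0, 0, 0, 0], [-0.0024, 0.0004, 0.022, 0, 0, 0, 0], [-0.0024, 0.0004, 0.02, 0, 0, 0, 0]]}}

```text
time_s: 34.1
eef_pos: [0.6234, -0.0241, 0.0361]
ee_rot: [[0.007, 1.0, 0.001], [0.993, -0.007, 0.119], [0.119, -0.0, -0.993]]
force: [0.1, 1.0, -0.5]
width: 0.0853
grip_force: 0.0
```

>>> {"op": "jog_arm", "data": {"steps": [[-0.0015, 0, 0.01, 0, 0, 0, 0], [-0.001, 0, 0.007, 0, 0, 0, 0], [0, 0, 0, 0, 0, 0, 0], [0, 0, 0, 0, 0, 0, 0], [0, 0, 0, 0, 0, 0, 0]]}}

```text
time_s: 34.72
eef_pos: [0.6242, -0.0246, 0.0213]
ee_rot: [[0.006, 1.0, 0.003], [0.993, -0.007, 0.119], [0.119, 0.002, -0.993]]
force: [0.0, -0.3, -0.3]
width: 0.0857
grip_force: 0.0
```

```bash
python3 - <<'E'
from h import *
s,T,c,W,d=look()
plan(.6230,-.0243,.005,90,2,tilt=.12)
E
```

```text
34.725 [ 0.6242 -0.0246  0.0213] yaw 89.64 w 0.0857 g 0.0 f [ 0.  -0.3 -0.3]
total [-0.0017 -0.0011  0.0161] turn [ 0.0026  0.0005 -0.0063]
[-0.0008, -0.0005, 0.0081, 0.0013, 0.0003, -0.0031]
[-0.0008, -0.0005, 0.0081, 0.0013, 0.0003, -0.0031]
```

>>> {"op": "jog_arm", "data": {"steps": [[-0.0008, -0.0005, 0.008, 0, 0, -0.003, 0], [-0.0008, -0.0005, 0.008, 0, 0, -0.003, 0.3], [0, 0, 0, 0, 0, 0, 0.6], [0, 0, 0, 0, 0, 0, 0.75], [0, 0, 0, 0, 0, 0, 0.8]], "grip_force": 35}}

```text
time_s: 35.4
eef_pos: [0.6229, -0.0243, 0.0047]
ee_rot: [[0.001, 1.0, 0.002], [0.993, -0.001, 0.119], [0.119, 0.002, -0.993]]
force: [-0.1, -0.1, -0.1]
width: 0.0173
grip_force: 0.0
```

>>> {"op": "jog_arm", "data": {"steps": [[0, 0, 0, 0, 0, 0, 1], [0, 0, 0, 0, 0, 0, 1], [0, 0, 0, 0, 0, 0, 1], [0, 0, 0, 0, 0, 0, 1]]}}

```text
time_s: 35.9
eef_pos: [0.6229, -0.0243, 0.0048]
ee_rot: [[0.0, 1.0, 0.002], [0.993, -0.001, 0.119], [0.119, 0.002, -0.993]]
force: [0.2, 0.9, 2.2]
width: 0.0094
grip_force: 36.1
```

>>> {"op": "jog_arm", "data": {"steps": [[0.0012, 0, -0.01, 0, 0, 0, 1], [0.003, 0, -0.025, 0, 0, 0, 1], [0.0042, 0, -0.035, 0, 0, 0, 1], [0.003, 0, -0.025, 0, 0, 0, 1], [0.0015, 0, -0.012, 0, 0, 0, 1]]}}

```text
time_s: 36.52
eef_pos: [0.6232, -0.0243, 0.1141]
ee_rot: [[0.0, 1.0, 0.004], [0.993, -0.001, 0.119], [0.119, 0.004, -0.993]]
force: [-0.1, 0.6, -0.5]
width: 0.0092
grip_force: 35.8
```

```bash
python3 - <<'E'
from h import *
s,T,c,W,d=look()
plan(.5,.02,.12,85,4,tilt=.12,dec=3)
from scipy.spatial.transform import Rotation as Ro
a=np.radians(85);T2=np.eye(4);T2[:3,:3]=np.array([[np.cos(a),np.sin(a),0],[np.sin(a),-np.cos(a),0],[0,0,-1]])@Ro.from_rotvec([0,.12,0]).as_matrix();T2[:3,3]=[.5,.02,.12]
plan(.4307,.1576,.11,78.6,5,T=T2,tilt=.12,dec=3)
E
```

```text
36.525 [ 0.6232 -0.0243  0.1141] yaw 89.99 w 0.0092 g 35.8 f [-0.1  0.6 -0.5]
total [ 0.0446 -0.1236 -0.0004] turn [-0.0055  0.0001  0.0866]
[0.011, -0.031, -0.0, -0.001, 0.0, 0.022]
[0.01, -0.031, -0.0, -0.001, 0.0, 0.022]
[0.01, -0.031, -0.0, -0.001, 0.0, 0.022]
[0.009, -0.032, -0.0, -0.001, 0.0, 0.022]
total [ 0.1289 -0.081   0.0256] turn [-0.0134 -0.      0.1109]
[0.026, -0.016, 0.005, -0.003, -0.0, 0.022]
[0.025, -0.017, 0.005, -0.003, -0.0, 0.022]
[0.025, -0.017, 0.005, -0.003, -0.0, 0.022]
[0.025, -0.018, 0.005, -0.003, -0.0, 0.022]
[0.024, -0.018, 0.005, -0.003, -0.0, 0.022]
```

>>> {"op": "jog_arm", "data": {"steps": [[0.011, -0.031, 0, -0.001, 0, 0.022, 1], [0.01, -0.031, 0, -0.001, 0, 0.022, 1], [0.01, -0.031, 0, -0.001, 0, 0.022, 1], [0.009, -0.032, 0, -0.001, 0, 0.022, 1], [0.026, -0.016, 0.005, -0.003, 0, 0.022, 1]]}}

```text
time_s: 37.2
eef_pos: [0.4831, 0.0467, 0.1148]
ee_rot: [[0.114, 0.993, 0.007], [0.986, -0.114, 0.118], [0.118, -0.007, -0.993]]
force: [0.6, 0.7, -0.7]
width: 0.0095
grip_force: 35.8
```

>>> {"op": "jog_arm", "data": {"steps": [[0.025, -0.017, 0.005, -0.003, 0, 0.022, 1], [0.025, -0.017, 0.005, -0.003, 0, 0.022, 1], [0.025, -0.018, 0.005, -0.003, 0, 0.022, 1], [0.024, -0.018, 0.005, -0.003, 0, 0.022, 1], [0, 0, 0, 0, 0, 0, 1]]}}

```text
time_s: 37.83
eef_pos: [0.4285, 0.159, 0.1067]
ee_rot: [[0.193, 0.981, 0.017], [0.974, -0.193, 0.116], [0.118, -0.006, -0.993]]
force: [-0.3, -0.0, -0.5]
width: 0.0096
grip_force: 35.8
```

>>> {"op": "jog_arm", "data": {"steps": [[0, 0, 0, 0, 0, 0, 1], [0, 0, 0, 0, 0, 0, 1], [0, 0, 0, 0, 0, 0, 1], [0, 0, 0, 0, 0, 0, 1]]}}

```text
time_s: 38.33
eef_pos: [0.4307, 0.1567, 0.1076]
ee_rot: [[0.198, 0.98, 0.021], [0.973, -0.199, 0.117], [0.118, -0.003, -0.993]]
force: [0.7, -0.3, -0.7]
width: 0.0094
grip_force: 35.8
```

```bash
python3 - <<'E'
from h import *
s,T,c,W,d=look('w10')
print('wrest',blob(W,d,.4313,.1603,.07,.004,.02))
P=(W-T[:3,3])@T[:3,:3]
m=(d>0)&(abs(P[...,2]+.004)<.018)&(abs(P[...,1])<.012)&(abs(P[...,0])<.06);q=P[m];print(q.min(0),q.max(0))
plan(.4307,.1576,.03,78.6,5,tilt=.12)
E
```

```text
38.325 [0.4307 0.1567 0.1076] yaw 78.49 w 0.0094 g 35.8 f [ 0.7 -0.3 -0.7]
wrest (3744, np.float64(0.0116), array([433.6, 173.6]), array([83.7, 47.7]), 78.6)
[-0.03633041 -0.01151911 -0.02197614] [0.04549789 0.01156212 0.00307287]
total [-0.0084  0.0001  0.0772] turn [-0.0029  0.0012 -0.0017]
[-0.0017, 0.0, 0.0154, -0.0006, 0.0002, -0.0003]
[-0.0017, 0.0, 0.0154, -0.0006, 0.0002, -0.0003]
[-0.0017, 0.0, 0.0154, -0.0006, 0.0002, -0.0003]
[-0.0017, -0.0, 0.0154, -0.0006, 0.0002, -0.0003]
[-0.0017, -0.0, 0.0154, -0.0006, 0.0002, -0.0003]
```

View pics/w10.png

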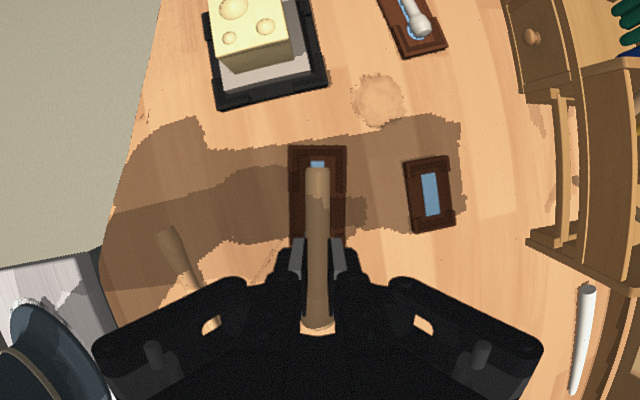

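Wrist view: the wooden punch is held at (317,250), lined up over the wood rest (317,195). The short rest is at (430,193), clear of the fingers.

>>> {"op": "jog_arm", "data": {"steps": [[-0.0017, 0, 0.018, -0.0006, 0, 0, 1], [-0.0019, 0, 0.018, -0.0006, 0, 0, 1], [-0.002, 0, 0.018, -0.0006, 0, 0, 1], [-0.002, 0, 0.018, -0.0006, 0, 0, 1], [-0.0008, 0, 0.006, -0.0006, 0, 0, 1]]}}

```text
time_s: 39.0
eef_pos: [0.4301, 0.1578, 0.0284]
ee_rot: [[0.198, 0.98, 0.022], [0.973, -0.199, 0.115], [0.118, -0.001, -0.993]]
force: [0.0, 0.7, 0.1]
width: 0.0094
grip_force: 35.8
```

>>> {"op": "jog_arm", "data": {"steps": [[0, 0, 0, 0, 0, 0, 1], [0, 0, 0, 0, 0, 0, 1], [0, 0, 0, 0, 0, 0, 1], [0, 0, 0, 0, 0, 0, 1]]}}

```text
time_s: 39.5
eef_pos: [0.4307, 0.1582, 0.0295]
ee_rot: [[0.197, 0.98, 0.024], [0.973, -0.198, 0.117], [0.119, 0.0, -0.993]]
force: [0.3, 0.1, -0.1]
width: 0.0096
grip_force: 35.8
```

```bash
python3 - <<'E'
from h import *
s,T=pose();print(T[:3,3],s['force'])
plan(.4307,.1576,.0118,78.6,3,tilt=.12)
E
```

```text
[0.4306585  0.15820965 0.02951863] [ 0.28429151  0.05759714 -0.06779553]
total [-0.0027  0.0002  0.0175] turn [ 0.0004  0.0007 -0.0007]
[-0.0009, 0.0001, 0.0058, 0.0001, 0.0002, -0.0002]
[-0.0009, 0.0001, 0.0058, 0.0001, 0.0002, -0.0002]
[-0.0009, 0.0001, 0.0058, 0.0001, 0.0002, -0.0002]
```

>>> {"op": "jog_arm", "data": {"steps": [[-0.0009, 0, 0.006, 0, 0, 0, 1], [-0.0009, 0, 0.006, 0, 0, 0, 1], [-0.0007, 0, 0.005, 0, 0, 0, 1], [0, 0, 0, 0, 0, 0, 1], [0, 0, 0, 0, 0, 0, 1]]}}

```text
time_s: 40.12
eef_pos: [0.4302, 0.1575, 0.0118]
ee_rot: [[0.197, 0.98, 0.023], [0.973, -0.199, 0.116], [0.118, -0.001, -0.993]]
force: [-0.5, 0.1, -0.0]
width: 0.01
grip_force: 36.0
```

>>> {"op": "jog_arm", "data": {"steps": [[0, 0, 0.0005, 0, 0, 0, 1], [0, 0, 0, 0, 0, 0, 1], [0, 0, 0, 0, 0, 0, 1]]}}

```text
time_s: 40.5
eef_pos: [0.4302, 0.1575, 0.0116]
ee_rot: [[0.197, 0.98, 0.023], [0.973, -0.199, 0.116], [0.119, -0.001, -0.993]]
force: [-1.7, -1.3, 5.8]
width: 0.0096
grip_force: 36.4
```

Contact: +5.8 N. I'll release and rise, undoing the tilt on the way up.

>>> {"op": "jog_arm", "data": {"steps": [[0, 0, 0, 0, 0, 0, 0.7], [0, 0, 0, 0, 0, 0, 0.5], [0, 0, 0, 0, 0, 0, 0], [0, 0, 0, 0, 0, 0, 0], [0.002, 0, -0.02, 0, 0, 0, 0]]}}

```text
time_s: 41.12
eef_pos: [0.4294, 0.1569, 0.0309]
ee_rot: [[0.198, 0.98, 0.021], [0.973, -0.199, 0.115], [0.117, -0.003, -0.993]]
force: [1.1, 0.3, 0.8]
width: 0.0853
grip_force: 0.0
```

>>> {"op": "jog_arm", "data": {"steps": [[0.004, 0, -0.035, 0, -0.04, 0, 0], [0.003, 0, -0.04, 0, -0.04, 0, 0], [0, 0, -0.02, 0, -0.04, 0, 0], [0, 0, 0, 0, 0, 0, 0], [0, 0, 0, 0, 0, 0, 0]]}}

```text
time_s: 41.75
eef_pos: [0.4293, 0.156, 0.1261]
ee_rot: [[0.198, 0.98, -0.002], [0.98, -0.198, -0.001], [-0.002, -0.002, -1.0]]
force: [-0.1, -0.0, 0.6]
width: 0.0858
grip_force: 0.0
```

```bash
python3 - <<'E'
from h import *
s,T,c,W,d=look('w11')
print('wrest',blob(W,d,.4313,.1603,.07,.004,.013),'punch',blob(W,d,.4313,.1603,.07,.0135,.05))
print('srest',blob(W,d,.5287,.1566,.045,.004,.03))
plan(.484,-.2425,.12,89.8,12,dec=3)
E
```

```text
41.75 [0.4293 0.156  0.1261] yaw 78.55 w 0.0858 g 0.0 f [-0.1 -0.   0.6]
wrest (4979, np.float64(0.0115), array([431.5, 160.5]), array([110.7,  47.6]), 78.4) punch (1603, np.float64(0.024), array([431.5, 160.6]), array([84.4, 19.9]), 78.8)
srest (2930, np.float64(0.0114), array([528.7, 156.8]), array([63., 41.]), 89.4)
total [-0.3793  0.1329  0.0065] turn [-0.0021  0.002  -0.1968]
[-0.032, 0.011, 0.001, -0.0, 0.0, -0.016]
[-0.032, 0.011, 0.001, -0.0, 0.0, -0.016]
[-0.032, 0.01, 0.001, -0.0, 0.0, -0.016]
[-0.032, 0.01, 0.001, -0.0, 0.0, -0.016]
[-0.032, 0.009, 0.001, -0.0, 0.0, -0.016]
[-0.032, 0.008, 0.001, -0.0, 0.0, -0.016]
[-0.033, 0.008, 0.001, -0.0, 0.0, -0.016]
[-0.033, 0.007, 0.001, -0.0, 0.0, -0.016]
[-0.033, 0.007, 0.001, -0.0, 0.0, -0.016]
[-0.033, 0.006, 0.001, -0.0, 0.0, -0.016]
[-0.033, 0.006, 0.001, -0.0, 0.0, -0.016]
[-0.033, 0.005, 0.0, -0.0, 0.0, -0.016]
```

View pics/w11.png

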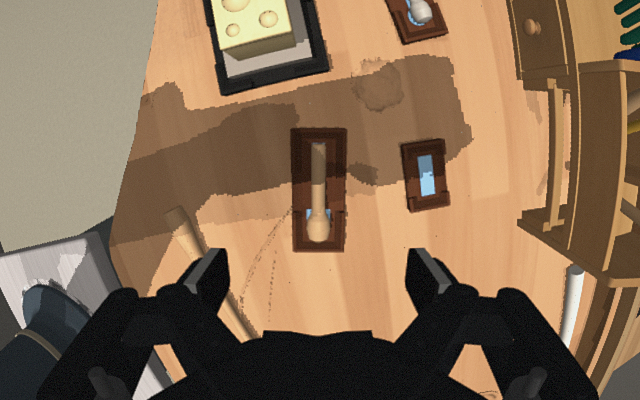

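Wrist view: the wooden punch lies in its rest at (319,190), head at (318,230), centred to under 1 mm. The empty short rest is at (426,175).

>>> {"op": "jog_arm", "data": {"steps": [[-0.032, 0.011, 0.001, 0, 0, -0.016, 0], [-0.032, 0.011, 0.001, 0, 0, -0.016, 0], [-0.032, 0.01, 0.001, 0, 0, -0.016, 0], [-0.032, 0.01, 0.001, 0, 0, -0.016, 0], [-0.032, 0.009, 0.001, 0, 0, -0.016, 0]]}}

```text
time_s: 42.42
eef_pos: [0.4528, -0.0118, 0.1211]
ee_rot: [[0.12, 0.993, -0.002], [0.993, -0.12, -0.001], [-0.002, -0.002, -1.0]]
force: [1.0, -0.1, -0.5]
width: 0.0854
grip_force: 0.0
```

>>> {"op": "jog_arm", "data": {"steps": [[-0.032, 0.008, 0.001, 0, 0, -0.016, 0], [-0.033, 0.008, 0.001, 0, 0, -0.016, 0], [-0.033, 0.007, 0.001, 0, 0, -0.016, 0], [-0.033, 0.007, 0.001, 0, 0, -0.016, 0], [-0.033, 0.006, 0.001, 0, 0, -0.016, 0]]}}

```text
time_s: 43.05
eef_pos: [0.4741, -0.1781, 0.116]
ee_rot: [[0.041, 0.999, -0.003], [0.999, -0.041, -0.0], [-0.001, -0.003, -1.0]]
force: [-0.3, 0.0, -0.0]
width: 0.0854
grip_force: 0.0
```

>>> {"op": "jog_arm", "data": {"steps": [[-0.033, 0.006, 0.001, 0, 0, -0.016, 0], [-0.033, 0.005, 0, 0, 0, -0.016, 0], [0, 0, 0, 0, 0, 0, 0], [0, 0, 0, 0, 0, 0, 0], [0, 0, 0, 0, 0, 0, 0]]}}

```text
time_s: 43.68
eef_pos: [0.4838, -0.2417, 0.1158]
ee_rot: [[0.007, 1.0, -0.001], [1.0, -0.007, 0.0], [0.0, -0.001, -1.0]]
force: [0.3, -0.7, 0.2]
width: 0.0853
grip_force: 0.0
```

>>> {"op": "jog_arm", "data": {"steps": [[0, 0, 0, 0, 0, 0, 0], [0, 0, 0, 0, 0, 0, 0]]}}

```text
time_s: 43.92
eef_pos: [0.4842, -0.2424, 0.1164]
ee_rot: [[0.007, 1.0, -0.0], [1.0, -0.007, -0.001], [-0.001, -0.0, -1.0]]
force: [-0.1, -0.1, 0.6]
width: 0.0857
grip_force: 0.0
```

```bash
python3 - <<'E'
from h import *
s,T,c,W,d=look('w12')
b=blob(W,d,.484,-.2425,.035,.004,.03);print('short',b)
z=W[...,2];m=(d>0)&(z>.004)&(z<.03)&(np.hypot(W[...,0]-.484,W[...,1]+.2425)<.03);q=W[m]
for k in np.arange(-.257,-.226,.008):
    i=abs(q[:,1]-k)<.003
    if i.sum():print(round(k,3),np.round([q[i,0].min(),q[i,0].max(),q[i,2].max()],4))
plan(b[2][0]/1e3,b[2][1]/1e3,.003,89.8,6)
E
```

```text
43.925 [ 0.4842 -0.2424  0.1164] yaw 89.61 w 0.0857 g 0.0 f [-0.1 -0.1  0.6]
short (624, np.float64(0.0133), array([ 484.1, -243.4]), array([34.3, 12.6]), 89.3)
-0.257 [0.4776 0.4895 0.0143]
-0.249 [0.4777 0.4895 0.0145]
-0.241 [0.4778 0.4904 0.0147]
-0.233 [0.4779 0.4904 0.0151]
total [-0.0007 -0.      0.1134] turn [-0.0003  0.001  -0.0036]
[-0.0001, -0.0, 0.0189, -0.0, 0.0002, -0.0006]
[-0.0001, -0.0, 0.0189, -0.0, 0.0002, -0.0006]
[-0.0001, -0.0, 0.0189, -0.0, 0.0002, -0.0006]
[-0.0001, -0.0, 0.0189, -0.0, 0.0002, -0.0006]
[-0.0001, -0.0, 0.0189, -0.0, 0.0002, -0.0006]
[-0.0001, -0.0, 0.0189, -0.0, 0.0002, -0.0006]
```

>>> {"op": "jog_arm", "data": {"steps": [[-0.0002, 0, 0.022, 0, 0, 0, 0], [-0.0002, 0, 0.022, 0, 0, 0, 0], [-0.0002, 0, 0.022, 0, 0, 0, 0], [0, 0, 0.02, 0, 0, 0, 0], [0, 0, 0.01, 0, 0, 0, 0]]}}

```text
time_s: 44.6
eef_pos: [0.4836, -0.2434, 0.0194]
ee_rot: [[0.008, 1.0, -0.002], [1.0, -0.008, -0.001], [-0.001, -0.002, -1.0]]
force: [0.4, -0.3, -0.3]
width: 0.0856
grip_force: 0.0
```

>>> {"op": "jog_arm", "data": {"steps": [[0, 0, 0, 0, 0, 0, 0], [0, 0, 0, 0, 0, 0, 0], [0, 0, 0, 0, 0, 0, 0], [0, 0, 0, 0, 0, 0, 0]]}}

```text
time_s: 45.1
eef_pos: [0.4843, -0.2438, 0.0208]
ee_rot: [[0.008, 1.0, 0.0], [1.0, -0.008, -0.001], [-0.001, 0.0, -1.0]]
force: [0.0, -0.4, -0.1]
width: 0.0858
grip_force: 0.0
```

>>> {"op": "jog_arm", "data": {"steps": [[0.0004, 0, 0.009, 0, 0, 0, 0], [0, 0, 0.009, 0, 0, 0, 0.3], [0, 0, 0, 0, 0, 0, 0.6], [0, 0, 0, 0, 0, 0, 0.75], [0, 0, 0, 0, 0, 0, 0.8]], "grip_force": 35}}

```text
time_s: 45.72
eef_pos: [0.4841, -0.2435, 0.0025]
ee_rot: [[0.008, 1.0, -0.0], [1.0, -0.008, -0.001], [-0.001, -0.0, -1.0]]
force: [-0.5, -0.2, 0.2]
width: 0.0175
grip_force: 0.0
```

>>> {"op": "jog_arm", "data": {"steps": [[0, 0, 0, 0, 0, 0, 1], [0, 0, 0, 0, 0, 0, 1], [0, 0, 0, 0, 0, 0, 1], [0, 0, 0, 0, 0, 0, 1]]}}

```text
time_s: 46.22
eef_pos: [0.484, -0.2435, 0.0026]
ee_rot: [[0.008, 1.0, -0.0], [1.0, -0.008, -0.001], [-0.001, -0.0, -1.0]]
force: [-1.1, -0.7, 3.5]
width: 0.0118
grip_force: 36.6
```

>>> {"op": "jog_arm", "data": {"steps": [[0, 0, -0.01, 0, 0, 0, 1], [0, 0, -0.025, 0, 0, 0, 1], [0, 0, -0.035, 0, 0, 0, 1], [0, 0, -0.03, 0, 0, 0, 1], [0, 0, -0.015, 0, 0, 0, 1]]}}

```text
time_s: 46.85
eef_pos: [0.4846, -0.2434, 0.119]
ee_rot: [[0.008, 1.0, 0.002], [1.0, -0.008, -0.002], [-0.002, 0.002, -1.0]]
force: [-0.0, -0.2, -0.3]
width: 0.0117
grip_force: 36.1
```

```bash
python3 - <<'E'
from h import *
s,T,c,W,d=look('w13')
P=(W-T[:3,3])@T[:3,:3]
m=(d>0)&(abs(P[...,2]+.004)<.013)&(abs(P[...,1])<.005)&(abs(P[...,0])<.03);q=P[m];print(q.min(0),q.max(0))
plan(.46,0,.12,89.6,7,dec=3)
T2=T.copy();T2[:3,3]=[.46,0,.12]
plan(.5287,.1565,.115,89.4,5,T=T2,dec=3)
E
```

```text
46.85 [ 0.4846 -0.2434  0.119 ] yaw 89.55 w 0.0117 g 36.1 f [-0.  -0.2 -0.3]
[-0.01701469 -0.00499975 -0.01231659] [0.01737529 0.00499126 0.00174539]
total [ 0.2436 -0.0271 -0.0006] turn [ 0.0036  0.0021 -0.0009]
[0.035, -0.004, -0.0, 0.001, 0.0, -0.0]
[0.035, -0.004, -0.0, 0.001, 0.0, -0.0]
[0.035, -0.004, -0.0, 0.001, 0.0, -0.0]
[0.035, -0.004, -0.0, 0.001, 0.0, -0.0]
[0.035, -0.004, -0.0, 0.001, 0.0, -0.0]
[0.035, -0.004, -0.0, 0.001, 0.0, -0.0]
[0.035, -0.004, -0.0, 0.001, 0.0, -0.0]
total [0.157  0.0675 0.0049] turn [0.0018 0.0017 0.0027]
[0.031, 0.013, 0.001, 0.0, 0.0, 0.001]
[0.031, 0.013, 0.001, 0.0, 0.0, 0.001]
[0.031, 0.013, 0.001, 0.0, 0.0, 0.001]
[0.031, 0.013, 0.001, 0.0, 0.0, 0.001]
[0.031, 0.013, 0.001, 0.0, 0.0, 0.001]
```

The short punch is held, centred in the pads.

>>> {"op": "jog_arm", "data": {"steps": [[0.035, -0.004, 0, 0.001, 0, 0, 1], [0.035, -0.004, 0, 0.001, 0, 0, 1], [0.035, -0.004, 0, 0, 0, 0, 1], [0.035, -0.004, 0, 0, 0, 0, 1], [0.035, -0.004, 0, 0, 0, 0, 1]]}}

```text
time_s: 47.52
eef_pos: [0.4646, -0.0668, 0.1164]
ee_rot: [[0.008, 1.0, -0.004], [1.0, -0.008, -0.001], [-0.001, -0.004, -1.0]]
force: [0.3, 0.4, -1.4]
width: 0.0122
grip_force: 36.1
```

>>> {"op": "jog_arm", "data": {"steps": [[0.035, -0.004, 0, 0, 0, 0, 1], [0.035, -0.004, 0, 0, 0, 0, 1], [0.031, 0.013, 0.001, 0, 0, 0.001, 1], [0.031, 0.013, 0.001, 0, 0, 0.001, 1], [0.031, 0.013, 0.001, 0, 0, 0.001, 1]]}}

```text
time_s: 48.15
eef_pos: [0.4974, 0.0957, 0.1131]
ee_rot: [[0.011, 1.0, -0.004], [1.0, -0.011, -0.002], [-0.002, -0.004, -1.0]]
force: [0.2, 1.0, -0.4]
width: 0.0115
grip_force: 36.1
```

>>> {"op": "jog_arm", "data": {"steps": [[0.031, 0.013, 0.001, 0, 0, 0, 1], [0.031, 0.014, 0.001, 0, 0, 0, 1], [0, 0, 0, 0, 0, 0, 1], [0, 0, 0, 0, 0, 0, 1], [0, 0, 0, 0, 0, 0, 1]]}}

```text
time_s: 48.78
eef_pos: [0.5249, 0.1549, 0.1115]
ee_rot: [[0.013, 1.0, -0.003], [1.0, -0.013, -0.002], [-0.002, -0.003, -1.0]]
force: [-0.2, 1.1, -0.3]
width: 0.0119
grip_force: 36.1
```

>>> {"op": "jog_arm", "data": {"steps": [[0, 0, 0, 0, 0, 0, 1], [0, 0, 0, 0, 0, 0, 1]]}}

```text
time_s: 49.02
eef_pos: [0.5254, 0.1559, 0.1119]
ee_rot: [[0.012, 1.0, -0.002], [1.0, -0.012, -0.001], [-0.001, -0.002, -1.0]]
force: [-0.3, -0.9, -0.5]
width: 0.0119
grip_force: 36.1
```

```bash
python3 - <<'E'
from h import *
s,T,c,W,d=look('w14')
print('srest',blob(W,d,.5287,.1566,.045,.004,.02))
plan(.5287,.1566,.03,89.3,5)
E
```

```text
49.025 [0.5254 0.1559 0.1119] yaw 89.33 w 0.0119 g 36.1 f [-0.3 -0.9 -0.5]
srest (3283, np.float64(0.0111), array([529.4, 157.3]), array([61.5, 39.9]), 89.3)
total [0.0007 0.0035 0.0819] turn [-0.0024  0.0009  0.0008]
[0.0001, 0.0007, 0.0164, -0.0005, 0.0002, 0.0002]
[0.0001, 0.0007, 0.0164, -0.0005, 0.0002, 0.0002]
[0.0001, 0.0007, 0.0164, -0.0005, 0.0002, 0.0002]
[0.0001, 0.0007, 0.0164, -0.0005, 0.0002, 0.0002]
[0.0001, 0.0007, 0.0164, -0.0005, 0.0002, 0.0002]
```

>>> {"op": "jog_arm", "data": {"steps": [[0.0002, 0.0008, 0.02, 0, 0, 0, 1], [0.0002, 0.0008, 0.02, 0, 0, 0, 1], [0.0002, 0.0008, 0.02, 0, 0, 0, 1], [0.0002, 0.0008, 0.016, 0, 0, 0, 1], [0, 0.0005, 0.006, 0, 0, 0, 1]]}}

```text
time_s: 49.7
eef_pos: [0.5284, 0.1567, 0.0284]
ee_rot: [[0.011, 1.0, -0.004], [1.0, -0.011, -0.002], [-0.002, -0.004, -1.0]]
force: [-0.2, -0.8, 0.2]
width: 0.0121
grip_force: 36.1
```

>>> {"op": "jog_arm", "data": {"steps": [[0, 0, 0, 0, 0, 0, 1], [0, 0, 0, 0, 0, 0, 1], [0, 0, 0, 0, 0, 0, 1], [0, 0, 0, 0, 0, 0, 1]]}}

```text
time_s: 50.2
eef_pos: [0.5291, 0.1572, 0.0302]
ee_rot: [[0.011, 1.0, -0.002], [1.0, -0.011, -0.001], [-0.001, -0.002, -1.0]]
force: [-0.9, 0.0, 0.1]
width: 0.0121
grip_force: 36.1
```

>>> {"op": "jog_arm", "data": {"steps": [[-0.0002, 0, 0.006, 0, 0, 0, 1], [0, 0, 0.006, 0, 0, 0, 1], [0, 0, 0.005, 0, 0, 0, 1], [0, 0, 0.003, 0, 0, 0, 1], [0, 0, 0, 0, 0, 0, 1]]}}

```text
time_s: 50.82
eef_pos: [0.5289, 0.1567, 0.0096]
ee_rot: [[0.011, 1.0, -0.003], [1.0, -0.011, -0.001], [-0.001, -0.003, -1.0]]
force: [0.6, 0.2, -0.2]
width: 0.0121
grip_force: 36.1
```

>>> {"op": "jog_arm", "data": {"steps": [[0, 0, 0.0005, 0, 0, 0, 1], [0, 0, 0, 0, 0, 0, 1], [0, 0, 0, 0, 0, 0, 1]]}}

```text
time_s: 51.2
eef_pos: [0.529, 0.1567, 0.0096]
ee_rot: [[0.011, 1.0, -0.002], [1.0, -0.011, -0.001], [-0.001, -0.002, -1.0]]
force: [-1.7, -0.5, 5.9]
width: 0.0117
grip_force: 36.7
```

>>> {"op": "jog_arm", "data": {"steps": [[0, 0, 0, 0, 0, 0, 0.7], [0, 0, 0, 0, 0, 0, 0.5], [0, 0, 0, 0, 0, 0, 0], [0, 0, 0, 0, 0, 0, 0], [0, 0, -0.02, 0, 0, 0, 0]]}}

```text
time_s: 51.82
eef_pos: [0.5278, 0.1565, 0.0288]
ee_rot: [[0.011, 1.0, -0.005], [1.0, -0.011, -0.002], [-0.002, -0.005, -1.0]]
force: [-0.2, 0.3, -0.2]
width: 0.0854
grip_force: 0.0
```

>>> {"op": "jog_arm", "data": {"steps": [[0, 0, -0.04, 0, 0, 0, 0], [0, 0, -0.05, 0, 0, 0, 0], [0, 0, -0.04, 0, 0, 0, 0], [0, 0, 0, 0, 0, 0, 0], [0, 0, 0, 0, 0, 0, 0]]}}

```text
time_s: 52.45
eef_pos: [0.5288, 0.157, 0.1595]
ee_rot: [[0.011, 1.0, -0.003], [1.0, -0.011, -0.001], [-0.001, -0.003, -1.0]]
force: [-0.5, -0.6, -1.0]
width: 0.0855
grip_force: 0.0
```

>>> {"op": "jog_arm", "data": {"steps": [[0, 0, 0, 0, 0, 0, 0], [0, 0, 0, 0, 0, 0, 0]]}}

```text
time_s: 52.7
eef_pos: [0.5287, 0.1567, 0.1583]
ee_rot: [[0.011, 1.0, -0.004], [1.0, -0.011, -0.002], [-0.002, -0.004, -1.0]]
force: [0.1, -0.9, 0.1]
width: 0.0856
grip_force: 0.0
```

```bash
python3 - <<'E'
from h import *
s,T,c,W,d=look('w15')
for n,x,y,r,lo,hi in [('short',.5287,.1566,.045,.0135,.04),('srest',.5287,.1566,.045,.004,.0125),('wood',.4313,.1603,.07,.0145,.05),('long',.5436,.3238,.07,.0145,.05),('cube',.4142,.3062,.06,.06,.09),('block',.4142,.3062,.07,.0195,.04)]:
    print(n,blob(W,d,x,y,r,lo,hi))
c=camera('top');W=tcloud(c);d=c['range_z']
print('teal',blob(W,d,.652,-.278,.06,.05,.09),'red',blob(W,d,.476,-.358,.06,.035,.09))
E
```

```text
52.7 [0.5287 0.1567 0.1583] yaw 89.37 w 0.0856 g 0.0 f [ 0.1 -0.9  0.1]
short (486, np.float64(0.0203), array([529. , 156.5]), array([33.6, 12.5]), 89.2)
srest (1878, np.float64(0.0112), array([528.9, 157.3]), array([61.5, 38.9]), 89.3)
wood (1098, np.float64(0.0237), array([431.2, 160.5]), array([84.3, 19.5]), 79.8)
long (689, np.float64(0.0235), array([544.2, 314.6]), array([50.7, 16.9]), -76.8)
cube (3232, np.float64(0.0733), array([414.5, 305.7]), array([49.5, 48.9]), -0.1)
block (1968, np.float64(0.0265), array([414.5, 306. ]), array([69.7, 69.6]), -89.7)
teal (339, np.float64(0.0706), array([ 652.2, -277.7]), array([54.6, 52.9]), -48.3) red (420, np.float64(0.0488), array([ 476.5, -357.9]), array([60.4, 59.9]), -2.3)
```

View pics/w15.png

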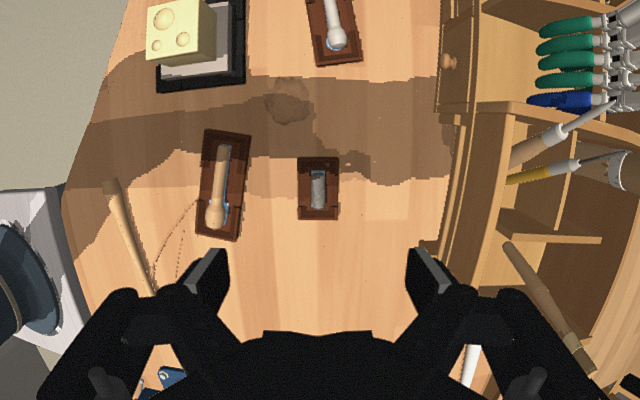

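Wrist view: the short punch is in its rest at (318,188), wooden punch in its rest (220,187) and long punch in its rest (335,25). The cube is on the block at (180,35), and neither pot has moved. I'm handing the job in.

```bash
python3 -c "
from plant import *
print(finish_job())"
```

```text
the job is handed in; nothing more can be done
None
```

Job handed in at about 53 s of the 122 s limit: block in the pad, cube upright on it, all three punches in their own rests, each measured within about 1–2 mm of centre, everything let go, both pots unmoved; no verdict was returned.

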